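# Turn a clevis in the lever vice and select-fit its spacer

### The arm

A 6-joint arm with a two-finger parallel gripper is mounted at the origin on a cart in front of the work surface, level with it; the furniture and walls round the work are solid. World frame = base frame: x ahead of the robot, y to its left, z up, the work surface at z = 0. Lengths are in m, angles in rad, forces in N, time in s.
With the tool pointing down it reaches from about 0.35 to 0.85 m from the base axis. Payload 8.1 kg.
Tool frame: the origin (TCP) lies between the finger pads; the fingertips stand 11 mm ahead of it and the grasp point (between the pads) lies 8 mm behind it; y points along the fingers, x is the direction in which the jaws open and shut, and the axes are right-handed (so a half turn about y gives the same grasp; the last joint's range is limited). The gripper opens to 93 mm and grips with 3 to 60 N. Pads are 15 mm wide; open, the fingers measure 128 mm over their backs; the gripper's body (75 mm by 188 mm) begins 65 mm behind the grasp point.
Start: joints at [1.084, 0.13, 1.488, -0, 1.523, -0.085], TCP at [0.235, 0.552, 0.23] pointing down, gripper open.
Joint ranges: [-2.96, 2.96], [-0.89, 2.26], [0.02, 2.5], [-1.34, 4.48], [0, 2.73], [-2.66, 2.66]. Speed limits (rad/s): [2.39, 2.39, 2.79, 3.14, 3.14, 3.14].

### API

Orientations are given as a rotation vector (axis times angle).
In Python, from plant import readout, optics, robot gives the robot as it stands.
- The arm moves only by the shell command python3 -m creep 'ROWS' [FORCE]. ROWS is JSON, a list that holds one entry, the list of rows, each a list of 7 numbers: the closure, from 0 (fully open) to 1 (shut), then the shift along the tool's x, y, z in cm, then the turn, a rotation vector about the tool's x, y, z in degrees. In form: [[[grip, x, y, z, wx, wy, wz], ...]]. A call has exactly 8 rows; each row shifts and turns the pose as measured when the row begins, along the tool's axes as they then stand; what a row does not reach is not made up. A row lasts 1/10 s, in which the tool goes at most 50 mm and 8.59 degrees, less where a joint would pass 70% of its speed; a pose out of reach is approached as far as the arm can. A call is refused whole if a number of a shift passes 5 or a number of a turn 8.59, either way. A call with a gripper value outside its range is refused whole. The fingers move at their own pace and stop on an object; FORCE is the grip in N (left out, the last holds). Time passes only in rows, so rows that do not move let the fingers close, or fill a call up. It gives the time, the measured TCP pose, the force and the opening at its end, in the units of the state.
- readout.read_state(): the state, without advancing time (a new reading comes with each control period).
- optics.read_camera(name): name is "scene" or "top"; returns a dict with "frame" (420x560x3 uint8, red, green, blue), "depth" (420x560 float32, m along the optical axis (not along the pixel's ray), 0 where there is no reading), "intrinsics" (3x3 intrinsics, pixels), "dist_coeffs" ([k1, k2, p1, p2, k3] as OpenCV has them; the pictures are not rectified), "R" (3x3) and "t" (3): a world point X has camera coordinates R X + t. Camera axes: x right, y down, z forward; pixel columns grow to the right and rows downward; lengths in m; the calibration is good to about 2 mm. A picture is of the moment at which its call begins.
- robot.close_job(): hands the job in, once; it reports no verdict.
The state is a dict: "t": time; "q": joint angles; "dq": joint speeds; "joint_torque": joint torques, N m; "tool_pos": TCP position; "orientation": TCP orientation; "force": force on the tool from outside, world axes, zero at the start; "wrist_torque": the same for the moment, N m; "opening": finger opening in m.
Only numpy, scipy, OpenCV 4.12 (cv2) and the standard library are available. Lean on these libraries where they do the work, as an engineer would, in place of code of your own. Each camera call takes 0.05 s, during which the arm holds its last target. There are 200 camera calls.

### The job

The clevis block is clamped on its side in the lever vice: open the vice, turn the block so that its slot faces straight up, stand it back on the vice's floor between the jaws and clamp it with the lever. Then try the steel spacers from the rack in the slot to find the thickest one that goes in without forcing, leave that one fully down in the slot and about centred in it, and have every other spacer back in its own slot of the rack. Leave everything else on the bench alone.

Things in the scene. Friction and masses are not known exactly. Their poses are not given: they have to be found in the camera images.
- vice: grey lever vice fixed on the bench; origin on the bench under the clamped clevis; x from the sliding jaw (robot side) to the fixed jaw, z up. Flat floor 22 mm, jaw tops 50 mm above the bench, jaws 96 mm wide along y. Fixed jaw's face at x = +23 mm; the sliding one's at x = -21 mm minus its opening
- vice_floor (a point): middle of the vice's floor between the jaws, 22 mm above the bench, on which the clevis stands
- vice_jaw: sliding jaw of the vice; moves along the vice's x, 22 mm for each radian of the lever, up to 26 mm back (the gap then is 70 mm)
- vice_lever (a joint): hand lever of the vice, turning in the horizontal plane about lever_pivot: 0 = jaws 44 mm apart, about 0.09 = jaws on the 46 mm clevis, 1.2 = fully open; it grows anticlockwise seen from above. Geared to the jaw through pinion and toothed rack, stiff: about 3 N at the grip moves it, it stays where it is left, and pushing on (some 10 N) against the clevis clamps it
- lever_grip (a point): middle of the black upright grip at the end of the lever, 20 mm diameter, 52 mm tall, 96 mm above the bench, 92 mm from lever_pivot
- lever_pivot (a point): point on the lever's upright axis, 60 mm above the bench
- rack: wooden rack, 245 x 86 x 46 mm, fixed on the bench, origin at the centre of its underside; five upright slots 45 mm apart along its x for spacer_1 (x = -90 mm) to spacer_5 (x = +90 mm), each 3 mm wider than its own spacer, 63 mm long along y, floor 8 mm above the bench, 38 mm deep with 2 mm chamfer
- rack_top (a point): middle of the rack's top face, 46 mm above the bench
- clevis_a_center (a point): centre of an aluminium clevis block 46 x 80 x 80 mm, 0.55 kg; a slot 45 mm deep runs right through it along the 46 mm. x: along the 46 mm, jaw to jaw; y: out of the slot's mouth (level at the start, to either side; up when done); z: across the slot. Slot midway in z, mouth at y = +40 mm, bottom at y = -5 mm, 3 mm chamfer at the mouth
- clevis_b_center (a point): like clevis_a, other slot width. Only one of clevis_a, clevis_b and clevis_c is present, the others read None; they are alike outside and their slots, between 8 and 18 mm wide, are unmarked and differ from one to the next
- clevis_c_center (a point): like clevis_a, other slot width (see clevis_b)
- spacer_1_center (a point): steel spacer plate 8 mm thick (its x), 60 mm wide (y), 85 mm tall (z), 0.16 kg; the upper 34 mm is a tab 40 mm wide to hold it by; the lowest 4 mm are 1.25 mm thinner on each face as a lead-in; stands upright in its rack slot. The point is half-way up
- spacer_2_center (a point): steel spacer plate 11.5 mm thick (its x), 60 mm wide (y), 85 mm tall (z), 0.19 kg; shape and point as spacer_1's
- spacer_3_center (a point): steel spacer plate 15 mm thick (its x), 60 mm wide (y), 85 mm tall (z), 0.22 kg; shape and point as spacer_1's
- spacer_4_center (a point): steel spacer plate 18.5 mm thick (its x), 60 mm wide (y), 85 mm tall (z), 0.25 kg; shape and point as spacer_1's; absent from some starts
- spacer_5_center (a point): steel spacer plate 22 mm thick (its x), 60 mm wide (y), 85 mm tall (z), 0.28 kg; shape and point as spacer_1's; absent from some starts
- tape_measure: tape measure, 31 x 76 x 61 mm, not part of the job; origin at the centre of its underside
- caliper: caliper lying flat, 230 mm long, not part of the job; origin at the centre of its underside
- grease_tube: red grease cartridge lying on the bench, 36 x 167 x 36 mm, not part of the job; origin at the centre of its underside

How it is judged:
By the outcome, as a careful person would: the job done as asked, in the order asked, and still so for the second after the job is handed in, with the robot touching nothing.
Of clevis_a, clevis_b, clevis_c only 1 to 1 are there at a start; the rules pass over those that are not, and their reading is None.
Of spacer_4, spacer_5 only 1 to 2 are there at a start; the rules pass over those that are not, and their reading is None.
At some moment in a run one of clevis_a, clevis_b, clevis_c may be knocked a few centimetres aside while the robot is not near it.
It also fails if it takes over 210 s, if anything falls off the work surface, if the arm or the gripper's body presses on something with over 40 N, if the wrist force passes 120 N, or if a joint passes its speed limit or range.

## Working session

There is one attempt and no reset: what is moved stays moved. The work goes in short steps, Python scripts to look and compute and a shell command to move; the robot and the scene stay as the last step left them, time stands still between calls to the robot, and variables do not carry over. Pictures are saved under pics/ and viewed, about 12 in all and at most 16, crops included, and the job is handed in when it is done.

```bash
mkdir -p pics; ls
cat > h.py <<'E'
import numpy as np, cv2, sys
from plant import readout, optics, robot
from scipy.spatial.transform import Rotation as Rn
def cam(n):
    c=optics.read_camera(n); return c
def cloud(c):
    h,w=c['depth'].shape
    u,v=np.meshgrid(np.arange(w),np.arange(h))
    p=cv2.undistortPoints(np.stack([u,v],-1).reshape(-1,1,2).astype(np.float64),c['intrinsics'],np.array(c['dist_coeffs'])).reshape(h,w,2)
    d=c['depth'].astype(float)
    X=np.dstack([p[...,0]*d,p[...,1]*d,d])
    W=(X-np.array(c['t']))@np.array(c['R'])
    W[d==0]=np.nan
    return W
def save(c,name,crop=None,s=1):
    f=c['frame'][...,::-1]
    if crop: f=f[crop[1]:crop[3],crop[0]:crop[2]]
    cv2.imwrite('pics/'+name,cv2.resize(f,None,fx=s,fy=s,interpolation=cv2.INTER_CUBIC))
def st():
    s=readout.read_state(); R=Rn.from_rotvec(s['orientation']).as_matrix()
    return s,np.array(s['tool_pos']),R
def to(p,xdir=None):
    """shift (cm, tool axes) to world p; turn (deg) so tool z down and tool x along xdir"""
    s,t,R=st()
    print('t',round(s['t'],2),'tcp',np.round(t,4),'F',np.round(s['force'],1),'op',round(s['opening'],4))
    print('shift cm',np.round(R.T@(np.array(p)-t)*100,2))
    if xdir is not None:
        x=np.array([*xdir,0.])/np.hypot(*xdir); z=np.array([0,0,-1.]); D=np.array([x,np.cross(z,x),z]).T
        print('turn deg',np.round(np.degrees(Rn.from_matrix(R.T@D).as_rotvec()),2))
E
python3 - <<'E'
from h import *
s,t,R=st(); print(s['t'],t,R.round(3),s['q'],s['opening'],s['force'])
for n in('scene','top'):
    c=cam(n); save(c,n+'0.png',s=1.4); np.savez('/tmp/'+n+'0.npz',W=cloud(c),f=c['frame']); print(n,c['R'],c['t'],c['intrinsics'])
E
```

```text
pics
0.0 [0.23439984 0.55173148 0.22858882] [[ 0.391 -0.001 -0.92 ]
 [ 0.92  -0.002  0.391]
 [-0.002 -1.     0.   ]] [ 1.08356479e+00  1.31187568e-01  1.48924804e+00 -3.52017719e-05
  1.52299881e+00 -8.54346248e-02] 0.09324243860092557 [ 0.34036303  0.64353583 -0.6886131 ]
scene [[ 0.88140581 -0.47220995  0.011898  ]
 [-0.25629323 -0.49924024 -0.82769135]
 [ 0.39678405  0.72648259 -0.56105746]] [-0.43956699  0.30121013  0.74956679] [[468.01167008   0.         278.98219545]
 [  0.         468.01167008 210.41365113]
 [  0.           0.           1.        ]]
top [[ 0.02824324 -0.99957939 -0.00658481]
 [-0.9960309  -0.0275855  -0.08462555]
 [ 0.08440831  0.00894877 -0.99639107]] [0.16319403 0.64138052 1.25992041] [[518.18139792   0.         276.62685432]
 [  0.         518.18139792 203.98245971]
 [  0.           0.           1.        ]]
```

View pics/scene0.png

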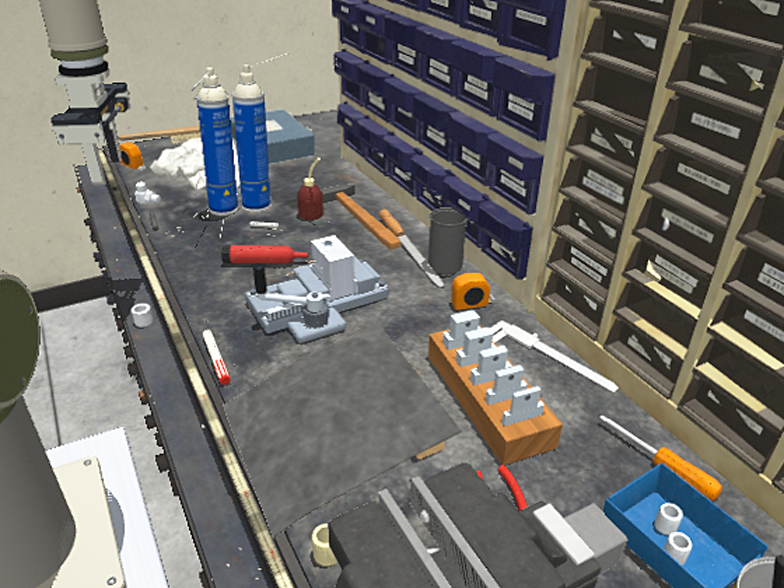

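View pics/top0.png

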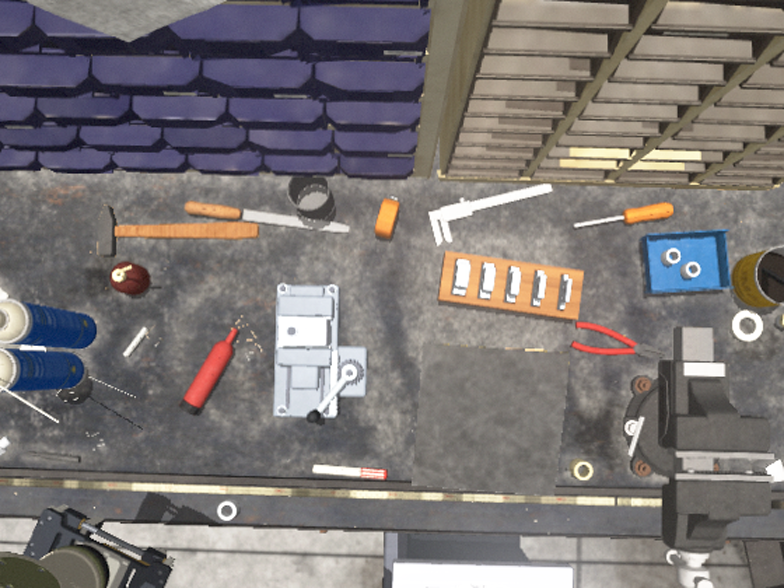

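```bash
python3 - <<'E'
s=open('h.py').read()
i=s.index('def to(')
s=s[:i]+'''def to(p,xdir=None,tilt=0,grasp=True):
    """shift (cm, tool axes) to bring grasp point (8 mm behind TCP) to world p; turn (deg) so tool y is down, tool x along xdir, then tilted by tilt deg about xdir"""
    s,t,R=st(); g=t-0.008*R[:,1] if grasp else t
    print('t',round(s['t'],2),'grasp',np.round(g,4),'R x',R[:,0].round(3),'y',R[:,1].round(3),'F',np.round(s['force'],1),'op',round(s['opening'],4),'q',np.round(s['q'],2))
    D=R
    if xdir is not None:
        x=np.array([*xdir,0.])/np.hypot(*xdir); y=np.array([0,0,-1.]); D=np.array([x,y,np.cross(x,y)]).T
        D=Rn.from_rotvec(x*np.radians(tilt)).as_matrix()@D
        print('turn deg',np.round(np.degrees(Rn.from_matrix(R.T@D).as_rotvec()),2))
    tgt=np.array(p)+(0.008*D[:,1] if grasp else 0)
    print('TCP shift cm (present tool axes)',np.round(R.T@(tgt-t)*100,2),' in final axes',np.round(D.T@(tgt-t)*100,2))
'''
open('h.py','w').write(s)
E
python3 - <<'E'
from h import *
Wt=np.load('/tmp/top0.npz')['W'];Ws=np.load('/tmp/scene0.npz')['W']; f=np.load('/tmp/scene0.npz')['f']
cv2.imwrite('pics/crop1.png',cv2.resize(f[155:250,155:285][...,::-1],None,fx=6,fy=6,interpolation=cv2.INTER_CUBIC))
for n,u,v in [('clev',302,332),('grip',316,416),('pivot',350,373)]+[('sp',x,y) for x,y in((565,290),(539,288),(513,284),(487,279),(462,275))]+[('rack',445,258),('rack',578,315),('fixedjaw',310,360)]:
    print(n,Wt[int(v/1.4),int(u/1.4)].round(4))
for nm,W in(('top',Wt),('scene',Ws)):
  W=W.reshape(-1,3)
  c=Wt[237,216]
  m=(np.hypot(*(W[:,:2]-c[:2]).T)<.08)&(abs(W[:,2]-.102)<.006)
  r=cv2.minAreaRect((W[m,:2]*1000).astype(np.float32)); print(nm,'clevis top',m.sum(),r,W[m,2].mean())
  r0=Wt[int(275/1.4),int(513/1.4)]
  c=Wt[int(284/1.4),int(513/1.4)]
  m=(np.hypot(*(W[:,:2]-c[:2]).T)<.16)&(abs(W[:,2]-.046)<.006)
  r=cv2.minAreaRect((W[m,:2]*1000).astype(np.float32)); print(nm,'rack',m.sum(),r,W[m,2].mean())
  m=(np.hypot(*(W[:,:2]-c[:2]).T)<.16)&(abs(W[:,2]-.092)<.005)
  P=W[m]; lab=None
  # cluster along principal axis
  a=P[:,:2]-P[:,:2].mean(0); print('tabs',m.sum())
  c2=Wt[237,216]
  # grip: top at .122
  g=Wt[int(416/1.4),int(316/1.4)]
  m=(np.hypot(*(W[:,:2]-g[:2]).T)<.03)&(W[:,2]>.1)
  print(nm,'grip',m.sum(),W[m].mean(0) if m.any() else 0, (W[m].min(0),W[m].max(0)) if m.any() else 0)
E
```

```text
clev [0.5491 0.3222 0.0991]
grip [0.4127 0.2921 0.1162]
pivot [0.4831 0.2399 0.0696]
sp [ 0.6331 -0.1204  0.0814]
sp [ 0.636  -0.0757  0.0899]
sp [ 0.6414 -0.0299  0.0943]
sp [0.6474 0.0149 0.0935]
sp [0.6533 0.0552 0.0942]
rack [0.687  0.0831 0.0458]
rack [ 0.5927 -0.151   0.0462]
fixedjaw [0.5021 0.3117 0.0526]
top clevis top 661 ((552.6751098632812, 321.8946533203125), (44.476104736328125, 79.969482421875), 1.6409268379211426) 0.10198062985838047
top rack 2359 ((644.1392211914062, -35.162620544433594), (246.23641967773438, 86.56902313232422), 83.31043243408203) 0.0461792554935895
tabs 521
top grip 58 [0.41229312 0.2973592  0.11474252] (array([0.40328302, 0.28911153, 0.1000809 ]), array([0.42039739, 0.30624021, 0.12072507]))
scene clevis top 329 ((552.7442626953125, 319.2677307128906), (47.798919677734375, 85.17976379394531), 0.14687015116214752) 0.09964823619205572
scene rack 1762 ((642.8692626953125, -34.742645263671875), (249.30197143554688, 88.36331176757812), 83.80345153808594) 0.044062317948089506
tabs 538
scene grip 67 [0.41050819 0.29224586 0.10984988] (array([0.40295698, 0.28616578, 0.10043125]), array([0.42079535, 0.30573189, 0.11748778]))
```

View pics/crop1.png

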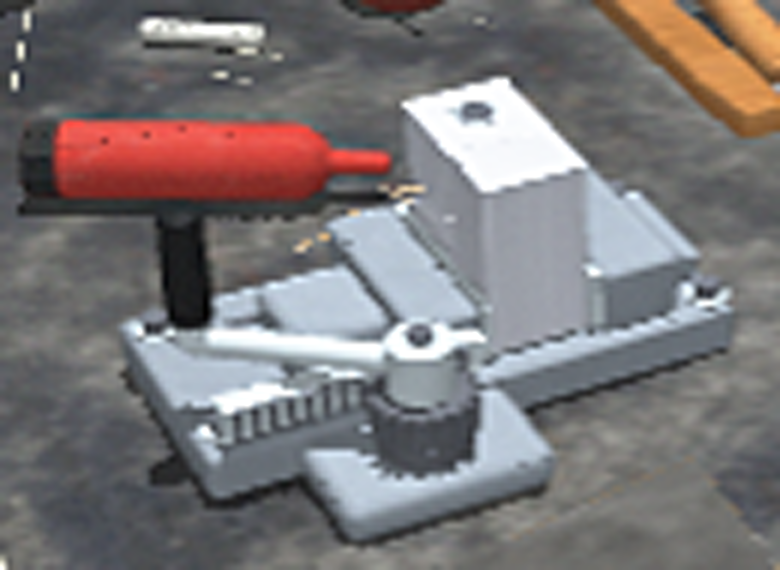

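Run:
```python
from h import *
W=np.load('/tmp/scene0.npz')['W']; f=np.load('/tmp/scene0.npz')['f']
c=cam('scene')
def proj(p): 
    return cv2.projectPoints(np.array(p,float).reshape(-1,3),cv2.Rodrigues(np.array(c['R']))[0],np.array(c['t']),c['intrinsics'],np.array(c['dist_coeffs']))[0].reshape(-1,2)
for y in(.357,.345,.335,.32,.3):
    print('y',y)
    for z in np.arange(.05,.105,.004):
        u,v=proj([.5297,y,z])[0].round().astype(int); print(round(z,3),(u,v),f[v,u],W[v,u].round(3))
```

```text
y 0.357
0.05 (np.int64(224), np.int64(189)) [139 143 153] [0.53  0.355 0.051]
0.054 (np.int64(224), np.int64(188)) [174 180 195] [0.53  0.354 0.055]
0.058 (np.int64(224), np.int64(186)) [242 215 172] [ 0.566  0.45  -0.001]
0.062 (np.int64(223), np.int64(185)) [91 89 93] [ 0.566  0.458 -0.002]
0.066 (np.int64(223), np.int64(184)) [118 121 126] [ 0.569  0.463 -0.002]
0.07 (np.int64(223), np.int64(182)) [128 132 137] [0.53  0.361 0.069]
0.074 (np.int64(223), np.int64(181)) [134 138 146] [0.53  0.36  0.072]
0.078 (np.int64(223), np.int64(180)) [132 135 142] [0.531 0.363 0.074]
0.082 (np.int64(223), np.int64(178)) [131 135 142] [0.531 0.36  0.081]
0.086 (np.int64(223), np.int64(177)) [137 140 149] [0.529 0.356 0.086]
0.09 (np.int64(223), np.int64(175)) [131 135 142] [0.529 0.355 0.093]
0.094 (np.int64(223), np.int64(174)) [132 135 145] [0.529 0.354 0.096]
0.098 (np.int64(223), np.int64(173)) [237 241 250] [0.529 0.355 0.098]
0.102 (np.int64(223), np.int64(171)) [165 167 165] [ 0.598  0.533 -0.003]
y 0.345
0.05 (np.int64(226), np.int64(191)) [143 145 153] [0.531 0.346 0.05 ]
0.054 (np.int6
[... 3203 characters left out ...]
np.int64(232), np.int64(194)) [133 138 144] [0.529 0.301 0.067]
0.07 (np.int64(232), np.int64(193)) [131 136 142] [0.529 0.301 0.07 ]
0.074 (np.int64(232), np.int64(192)) [133 135 143] [0.531 0.306 0.069]
0.078 (np.int64(232), np.int64(190)) [131 135 142] [0.531 0.306 0.075]
0.082 (np.int64(232), np.int64(189)) [132 135 143] [0.531 0.303 0.079]
0.086 (np.int64(232), np.int64(187)) [132 135 142] [0.531 0.304 0.085]
0.09 (np.int64(232), np.int64(186)) [128 131 139] [0.529 0.298 0.091]
0.094 (np.int64(232), np.int64(185)) [119 123 130] [0.531 0.302 0.091]
0.098 (np.int64(232), np.int64(183)) [225 230 239] [0.53  0.301 0.098]
0.102 (np.int64(232), np.int64(182)) [237 240 248] [0.531 0.302 0.1  ]
```

Run:
```python
from h import *
to([.412,.2965,.19],(0,1))
W=np.load('/tmp/top0.npz')['W'];f=np.load('/tmp/top0.npz')['f']
# jaw orientation: fit edges via fixed jaw top (z~.05)
P=W.reshape(-1,3); m=(abs(P[:,0]-.62)<.06)&(abs(P[:,1]-.32)<.07)&(abs(P[:,2]-.05)<.004)
print(cv2.minAreaRect((P[m,:2]*1000).astype(np.float32)))
m=(abs(P[:,0]-.48)<.045)&(abs(P[:,1]-.24)<.045)&(P[:,2]>.06)&(P[:,2]<.085)
print(m.sum(),P[m].mean(0),P[m].min(0),P[m].max(0))
```

```text
t 0.15 grasp [0.2344 0.5519 0.2368] R x [ 0.391  0.92  -0.001] y [-0.001 -0.001 -1.   ] F [ 0.3  0.  -0.6] op 0.0929 q [ 1.08  0.13  1.49 -0.    1.52 -0.09]
turn deg [-2.000e-02 -2.302e+01 -8.000e-02]
TCP shift cm (present tool axes) [-16.55   4.7  -26.33]  in final axes [-25.54   4.68 -17.76]
((594.0938110351562, 324.2984619140625), (39.352508544921875, 95.74760437011719), 1.5910881757736206)
181 [0.47193996 0.25261757 0.06633664] [0.43650303 0.23035455 0.06006124] [0.49731931 0.28221703 0.07683508]
```

```bash
python3 -m creep '[[[0,0,0,0,0,-7.7,0],[0,0,0,0,0,-7.7,0],[0,0,0,0,0,-7.7,0],[0,-3,0,-2,0,0,0],[0,-3,0,-2,0,0,0],[0,-3,0,-2,0,0,0],[0,-3,0,-2,0,0,0],[0,-3,0,-2,0,0,0]]]' 25; python3 -c "
from h import *
to([.412,.2965,.19],(0,1))"
```

```text
t: 0.95
tool_pos: [0.3361, 0.4007, 0.225]
orientation: [-1.197, -1.222, 1.235]
force: [0.2, 0.0, 1.2]
opening: 0.0931
t 0.95 grasp [0.3361 0.4007 0.233 ] R x [-0.026  1.    -0.005] y [-0.005 -0.006 -1.   ] F [0.2 0.  1.2] op 0.0931 q [ 0.78 -0.07  1.7  -0.    1.52 -0.82]
turn deg [-0.28  1.5  -0.31]
TCP shift cm (present tool axes) [-10.59   4.32  -7.34]  in final axes [-10.42   4.3   -7.59]
```

```bash
python3 -m creep '[[[0,-2.6,1,-1.9,0,1.5,0],[0,-2.6,1,-1.9,0,0,0],[0,-2.6,1.1,-1.9,0,0,0],[0,-2.6,1.2,-1.9,0,0,0],[0,0,2,0,0,0,0],[0,0,2,0,0,0,0],[0,0,2,0,0,0,0],[0,0,2,0,0,0,0]]]' 25; python3 -c "
from h import *
to([.412,.2965,.105],(0,1))
c=cam('top'); save(c,'a1.png',(170,200,320,340),5)"
```

```text
t: 1.75
tool_pos: [0.4192, 0.2876, 0.1006]
orientation: [-1.216, -1.202, 1.205]
force: [-0.5, 0.3, -0.6]
opening: 0.093
t 1.75 grasp [0.4192 0.2876 0.1086] R x [ 0.008  1.    -0.003] y [ 0.001 -0.003 -1.   ] F [-0.5  0.3 -0.6] op 0.093 q [ 0.5  -0.01  1.88 -0.    1.28 -1.06]
turn deg [ 0.04 -0.48 -0.2 ]
TCP shift cm (present tool axes) [0.89 0.35 0.73]  in final axes [0.89 0.36 0.72]
```

View pics/a1.png

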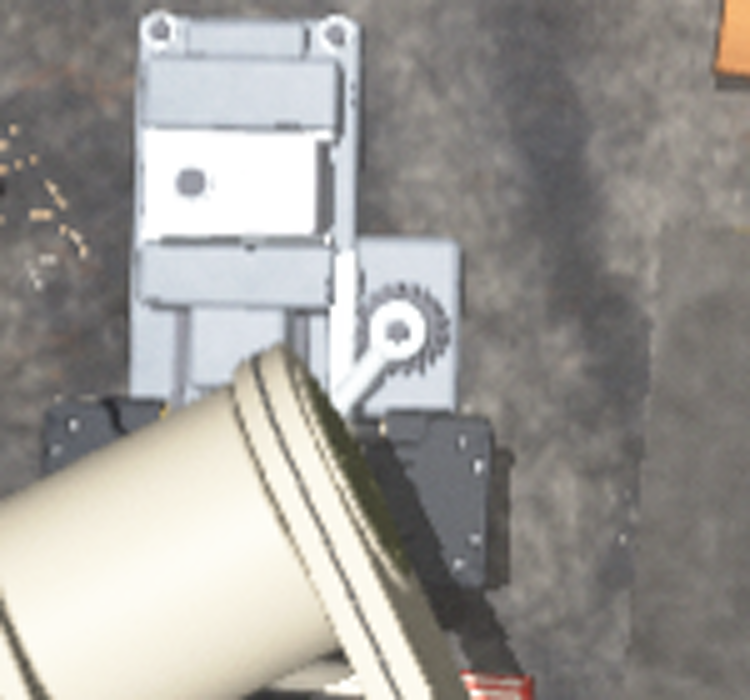

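```bash
python3 -m creep '[[[0,0.45,0.2,0.4,0,0,0],[0.3,0.45,0.2,0.35,0,0,0],[0.8,0,0,0,0,0,0],[0.95,0,0,0,0,0,0],[1,0,0,0,0,0,0],[1,0,0,0,0,0,0],[1,0,0,0,0,0,0],[1,0,0,0,0,0,0]]]' 25; python3 -c "
from h import *
to([.412,.2965,.105],(0,1))
c=cam('top');W=cloud(c)
# pivot pixel ray at hub top
print(W[262:270,246:254].reshape(-1,3).round(3)[::5])
"
```

```text
t: 2.6
tool_pos: [0.4101, 0.2975, 0.0958]
orientation: [-1.215, -1.201, 1.207]
force: [0.2, 1.1, 0.2]
opening: 0.0416
t 2.6 grasp [0.4101 0.2976 0.1038] R x [ 0.007  1.    -0.004] y [-0.001 -0.004 -1.   ] F [0.2 1.1 0.2] op 0.0416 q [ 0.53 -0.01  1.89 -0.    1.27 -1.03]
turn deg [-0.05 -0.42 -0.24]
TCP shift cm (present tool axes) [-0.1  -0.12 -0.19]  in final axes [-0.1  -0.12 -0.19]
[[0.492 0.25  0.067]
 [0.492 0.238 0.065]
 [0.49  0.245 0.071]
 [0.49  0.233 0.071]
 [0.488 0.24  0.071]
 [0.485 0.247 0.07 ]
 [0.486 0.235 0.068]
 [0.483 0.242 0.072]
 [0.48  0.249 0.068]
 [0.481 0.238 0.065]
 [0.478 0.245 0.067]
 [0.478 0.233 0.067]
 [0.476 0.24  0.068]]
```

```bash
python3 -m creep '[[[1,0,0,0,0,0,0],[1,0,0,0,0,0,0],[1,0,0,0,0,0,0],[1,0,0,0,0,0,0],[1,-1.07,0,0.7,0,0,0],[1,-1.16,0,0.54,0,0,0],[1,-1.22,0,0.37,0,0,0],[1,-1.26,0,0.2,0,0,0]]]' 25; python3 -c "
from h import *
to([.40,.20,.104],(0,1))
g=st()[1][:2]-[.485,.241]; print(np.hypot(*g),np.degrees(np.arctan2(*g[::-1])))
"
```

```text
t: 3.45
tool_pos: [0.388, 0.2566, 0.0957]
orientation: [-1.201, -1.206, 1.204]
force: [-6.6, 7.2, 3.2]
opening: 0.0184
t 3.45 grasp [0.3881 0.2566 0.1037] R x [0.003 1.    0.008] y [-0.006  0.008 -1.   ] F [-6.6  7.2  3.2] op 0.0184 q [ 0.47 -0.13  2.    0.01  1.27 -1.1 ]
turn deg [-0.35 -0.19  0.44]
TCP shift cm (present tool axes) [-5.66 -0.08 -1.22]  in final axes [-5.66 -0.03 -1.2 ]
0.09823963026379504 170.84643517752883
```

```bash
python3 -m creep '[[[1,-1.27,0,0,0,0,0],[1,-1.27,0,-0.15,0,0,0],[1,-1.25,0,-0.3,0,0,0],[1,-1.2,0,-0.5,0,0,0],[1,-0.6,0,-0.3,0,0,0],[1,0,0,0,0,0,0],[1,0,0,0,0,0,0],[1,0,0,0,0,0,0]]]' 25; python3 -c "
from h import *
to([.40,.20,.104],(0,1))
c=cam('top'); save(c,'a2.png',(170,200,320,340),4)"
```

```text
t: 4.25
tool_pos: [0.3919, 0.2027, 0.0957]
orientation: [-1.181, -1.201, 1.21]
force: [-0.6, 0.2, 0.5]
opening: 0.0171
t 4.25 grasp [0.392  0.2026 0.1037] R x [-0.001  1.     0.014] y [-0.022  0.014 -1.   ] F [-0.6  0.2  0.5] op 0.0171 q [ 0.34 -0.19  2.05  0.02  1.29 -1.23]
turn deg [-1.28  0.08  0.83]
TCP shift cm (present tool axes) [-0.27 -0.05 -0.81]  in final axes [-0.27 -0.03 -0.81]
```

View pics/a2.png

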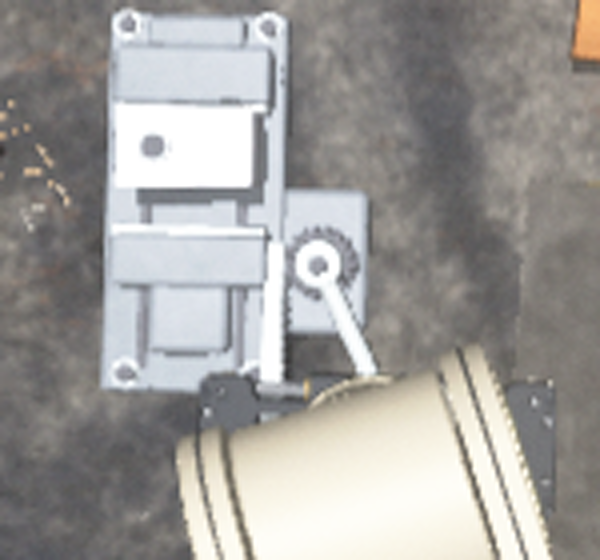

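```bash
python3 -m creep '[[[0.6,0,0,0,0,0,0],[0.4,0,0,0,0,0,0],[0.4,0,0,0,0,0,0],[0.3,0,-1,0,0,0,0],[0,0,-4,0,0,0,0],[0,0,-4,0,0,0,0],[0,0,-4,0,-1,0,0],[0,2,-2,-2,0,8,0]]]' 25; python3 -m creep '[[[0,0,0,0,0,8,0],[0,0,0,0,0,8,0],[0,0,0,0,0,8,0],[0,0,0,0,0,8,0],[0,0,0,0,0,8,0],[0,0,0,0,0,8,0],[0,0,0,0,0,8,0],[0,0,0,0,0,8,0]]]';  python3 -c "
from h import *
to([.5525,.387,.25],(1,.028),0)
to([.5525,.387,.128],(1,.028),-45)
"
```

```text
t: 5.1
tool_pos: [0.4118, 0.2189, 0.2498]
orientation: [-1.256, -1.103, 1.104]
force: [1.8, 1.3, 0.7]
opening: 0.0764
t: 5.9
tool_pos: [0.4166, 0.2217, 0.2633]
orientation: [-1.544, -0.216, 0.204]
force: [0.5, 0.3, -0.4]
opening: 0.0929
t 5.9 grasp [0.4165 0.2215 0.2713] R x [0.964 0.265 0.01 ] y [ 0.006  0.017 -1.   ] F [ 0.5  0.3 -0.4] op 0.0929 q [ 0.37 -0.25  1.79  0.01  1.59  0.1 ]
turn deg [-0.91 13.77  0.46]
TCP shift cm (present tool axes) [17.47  2.49 12.3 ]  in final axes [14.05  2.13 16.15]
t 5.9 grasp [0.4165 0.2215 0.2713] R x [0.964 0.265 0.01 ] y [ 0.006  0.017 -1.   ] F [ 0.5  0.3 -0.4] op 0.0929 q [ 0.37 -0.25  1.79  0.01  1.59  0.1 ]
turn deg [-45.69  12.89   5.85]
TCP shift cm (present tool axes) [17.21 14.44 11.58]  in final axes [14.05 -1.05 20.99]
```

```bash
python3 -m creep '[[[0,0,0,0,0,7,0],[0,0,0,0,0,7,0],[0,2.8,0,3.3,-7.5,0,0],[0,2.8,0,3.3,-7.5,0,0],[0,2.8,0,3,-7.5,0,0],[0,2.8,0,3,-7.5,0,0],[0,2.8,0,3,-7.5,0,0],[0,0,0,0,-7.5,0,0]]]';  python3 -c "
from h import *
to([.5525,.387,.128],(1,.028),-45)
c=cam('top'); W=cloud(c).reshape(-1,3)
m=(np.hypot(*(W[:,:2]-[.5527,.321]).T)<.06)&(abs(W[:,2]-.102)<.006)
print(m.sum(),cv2.minAreaRect((W[m,:2]*1000).astype(np.float32)))
"
```

```text
t: 6.7
tool_pos: [0.5426, 0.3492, 0.2502]
orientation: [-2.26, -0.007, -0.024]
force: [1.0, -0.5, -0.6]
opening: 0.0934
t 6.7 grasp [0.5425 0.3543 0.2564] R x [ 1.    -0.003  0.019] y [ 0.013 -0.636 -0.772] F [ 1.  -0.5 -0.6] op 0.0934 q [ 0.76  0.7   0.88 -0.54  2.01  0.65]
turn deg [-5.5  -2.08 -0.38]
TCP shift cm (present tool axes) [ 0.74  7.83 10.63]  in final axes [ 1.09  6.79 11.29]
666 ((552.6779174804688, 320.96484375), (44.47487258911133, 80.73410034179688), 1.6149135828018188)
```

```bash
python3 -m creep '[[[0,0.5,0,0,-5.5,-2,0],[0,0.5,0,3,0,0,0],[0,0,0,4,0,0,0],[0,0,0,4,0,0,0],[0,0,2.5,0,0,0,0],[0,0,2.5,0,0,0,0],[0,0,1.5,0,0,0,0],[0,0,0,0,0,0,0]]]';  python3 -c "
from h import *
to([.5525,.337,.078],(1,.028),-45)
"
```

```text
t: 7.55
tool_pos: [0.5428, 0.3814, 0.0988]
orientation: [-2.385, -0.018, 0.05]
force: [0.4, 0.1, 0.5]
opening: 0.093
t 7.55 grasp [0.5428 0.3872 0.1043] R x [ 0.999  0.027 -0.031] y [-0.002 -0.727 -0.686] F [0.4 0.1 0.5] op 0.093 q [ 0.81  1.01  0.75 -0.57  1.97  0.71]
turn deg [ 1.64  1.25 -1.28]
TCP shift cm (present tool axes) [ 0.93  5.45 -1.55]  in final axes [ 0.85  5.43 -1.69]
```

```bash
python3 -m creep '[[[0,0.5,0,-0.8,1.6,1.2,-1.3],[0,0.4,0,-0.8,0,0,0],[0,0,1.4,0,0,0,0],[0,0,1.4,0,0,0,0],[0,0,1.4,0,0,0,0],[0,0,1,0,0,0,0],[0,0,0,0,0,0,0],[0,0,0,0,0,0,0]]]';  python3 -c "
from h import *
to([.5525,.337,.078],(1,.028),-45)
"
```

```text
t: 8.35
tool_pos: [0.5574, 0.3365, 0.0859]
orientation: [-2.346, -0.036, 0.005]
force: [-0.5, -0.1, 0.7]
opening: 0.0929
t 8.35 grasp [0.5572 0.342  0.0916] R x [1.    0.028 0.008] y [ 0.025 -0.699 -0.714] F [-0.5 -0.1  0.7] op 0.0929 q [ 0.76  0.89  0.94 -0.57  1.84  0.73]
turn deg [-0.58 -0.33  0.3 ]
TCP shift cm (present tool axes) [-0.49  1.31  0.59]  in final axes [-0.48  1.31  0.6 ]
```

```bash
python3 -m creep '[[[0,-0.25,0.6,0.3,0,0,0],[0.1,-0.22,0.6,0.3,0,0,0],[0.35,0,0,0,0,0,0],[0.6,0,0,0,0,0,0],[1,0,0,0,0,0,0],[1,0,0,0,0,0,0],[1,0,0,0,0,0,0],[1,0,0,0,0,0,0]]]' 50;  python3 -c "
from h import *
to([.5525,.337,.078],(1,.028),-45)
"
```

```text
t: 9.15
tool_pos: [0.5513, 0.3338, 0.0734]
orientation: [-2.345, -0.036, 0.006]
force: [-8.0, -1.3, 2.1]
opening: 0.0457
t 9.15 grasp [0.5511 0.3394 0.0792] R x [1.    0.028 0.007] y [ 0.024 -0.699 -0.714] F [-8.  -1.3  2.1] op 0.0457 q [ 0.76  0.89  0.97 -0.57  1.82  0.75]
turn deg [-0.6  -0.26  0.26]
TCP shift cm (present tool axes) [ 0.13  0.26 -0.1 ]  in final axes [ 0.13  0.26 -0.1 ]
```

```bash
python3 -m creep '[[[1,-0.2,-0.3,-0.3,0,0,0],[1,-0.2,-0.7,-0.7,0,0,0],[1,0,-1,-1,0,0,0],[1,0,-1.2,-1.2,0,0,0],[1,0,-1.2,-1.2,0,0,0],[1,0,-1.2,-1.2,0,0,0],[1,0,-1.2,-1.2,0,0,0],[1,0,0,0,0,0,0]]]' 50; python3 -m creep '[[[1,0,0,0,7,0,0],[1,0,0,0,7,0,0],[1,0,0,0,7,0,0],[1,0,0,0,7,0,0],[1,0,0,0,7,0,0],[1,0,0,0,7,0,0],[1,0,0,0,7,0,0],[1,0,0,0,0,0,0]]]'; python3 -c "
from h import *
to([.5525,.305,.16],(1,.028),45)
c=cam('scene'); save(c,'b1.png',(120,80,320,230),4)
"
```

```text
t: 9.95
tool_pos: [0.5468, 0.333, 0.1787]
orientation: [-2.342, -0.037, 0.005]
force: [1.0, -0.1, -3.6]
opening: 0.0458
t: 10.75
tool_pos: [0.5439, 0.3322, 0.1731]
orientation: [-1.465, -0.024, 0.021]
force: [-0.5, -0.2, -5.1]
opening: 0.0454
t 10.75 grasp [0.5439 0.3314 0.1811] R x [1.    0.029 0.003] y [ 0.     0.106 -0.994] F [-0.5 -0.2 -5.1] op 0.0454 q [0.41 0.21 1.51 0.1  1.38 0.37]
turn deg [38.94  0.16  0.14]
TCP shift cm (present tool axes) [ 0.78  1.64 -2.37]  in final axes [ 0.79 -0.21 -2.87]
```

View pics/b1.png

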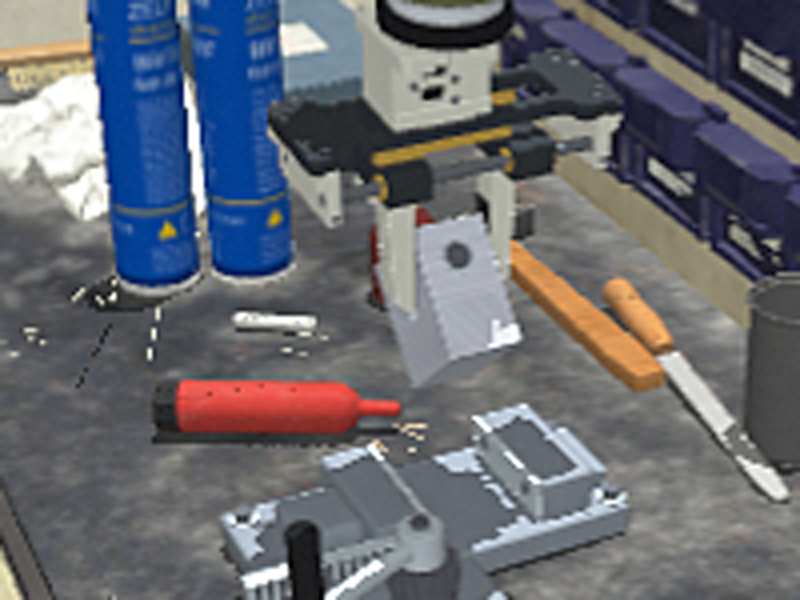

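```bash
python3 -m creep '[[[1,0,0,0,8,0,0],[1,0.2,0,0,8,0,0],[1,0.2,0,0,8,0,0],[1,0.2,0,0,8,0,0],[1,0,0,0,7,0,0],[1,0,0,0,0,0,0],[1,0,0,0,0,0,0],[1,0,0,0,0,0,0]]]'; python3 -c "
from h import *
to([.549,.305,.14],(1,.028),45)
for n in('scene','top'):
  c=cam(n); W=cloud(c); P=W.reshape(-1,3)
  np.savez('/tmp/b2'+n,W=W,f=c['frame'])
c=cam('top'); save(c,'b2.png',(160,170,290,280),5)
"
```

```text
t: 11.6
tool_pos: [0.545, 0.3377, 0.17]
orientation: [-0.793, -0.015, 0.05]
force: [-0.3, -0.4, -4.4]
opening: 0.0457
t 11.6 grasp [0.5453 0.3321 0.1756] R x [ 0.999  0.05  -0.005] y [-0.039  0.701 -0.712] F [-0.3 -0.4 -4.4] op 0.0457 q [ 0.05  0.18  1.75  0.81  1.32 -0.25]
turn deg [ 0.42  0.72 -1.1 ]
TCP shift cm (present tool axes) [ 0.26  0.63 -4.43]  in final axes [ 0.31  0.6  -4.43]
```

View pics/b2.png

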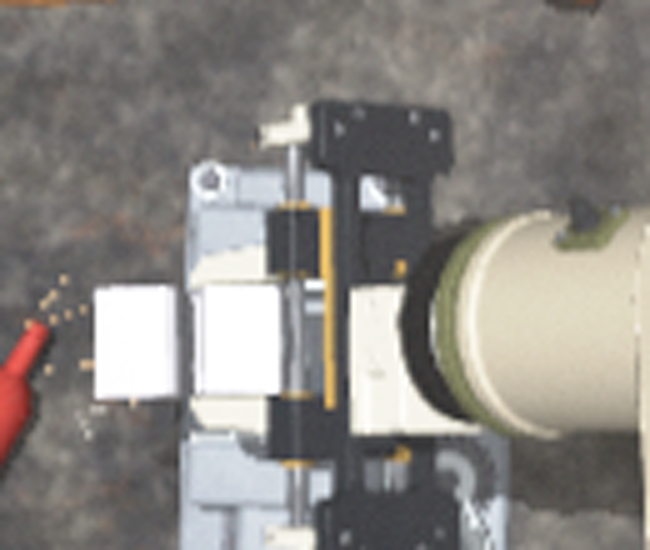

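Run:
```python
from h import *
W=np.load('/tmp/b2top.npz')['W']
u0,u1,v0,v1=160+98//5,160+280//5,170+290//5,170+390//5
R=W[v0:v1,u0:u1].reshape(-1,3)
for nm,a,b in(('L',97,175),('R',198,276)):
    P=W[170+58:170+79,160+a//5+1:160+b//5].reshape(-1,3); P=P[P[:,2]>.15]
    A=np.c_[P[:,:2],np.ones(len(P))]; k=np.linalg.lstsq(A,P[:,2],rcond=None)[0]
    print(nm,P.mean(0).round(4),'slopes deg',np.degrees(k[:2]).round(2),P.min(0).round(3),P.max(0).round(3))
P=W.reshape(-1,3); m=(abs(P[:,0]-.546)<.03)&(abs(P[:,1]-.35)<.06)&(P[:,2]>.185)&(P[:,2]<.21)
print(m.sum(),cv2.minAreaRect((P[m,:2]*1000).astype(np.float32)),np.median(P[m,2]))
```

```text
L [0.5435 0.37   0.1976] slopes deg [ 0.09 -0.21] [0.522 0.354 0.191] [0.565 0.386 0.204]
R [0.5448 0.3268 0.1986] slopes deg [ 0.69 -4.21] [0.523 0.31  0.182] [0.567 0.343 0.208]
796 ((545.9669189453125, 339.8764953613281), (98.47732543945312, 58.45503616333008), 89.22628784179688) 0.1980370211526368
```

```bash
python3 -m creep '[[[1,0.1,-0.9,-0.9,0.4,0.7,-1.1],[1,0.1,-0.9,-0.9,0,0,0],[1,0,0.8,-0.8,0,0,0],[1,0,1,-1,0,0,0],[1,0,1,-1,0,0,0],[1,0,1,-1,0,0,0],[1,0,0,0,0,0,0],[1,0,0,0,0,0,0]]]'; python3 -c "
from h import *
to([.547,.306,.080],(1,.028),45)
c=cam('scene'); save(c,'b3.png',(150,110,300,230),5)
"
```

```text
t: 12.55
tool_pos: [0.5483, 0.3117, 0.1124]
orientation: [-0.786, -0.015, 0.026]
force: [-0.6, -0.5, -4.4]
opening: 0.0457
t 12.55 grasp [0.5485 0.306  0.1181] R x [1.    0.029 0.003] y [-0.018  0.706 -0.708] F [-0.6 -0.5 -4.4] op 0.0457 q [ 0.    0.24  1.8   0.84  1.26 -0.36]
turn deg [0.03 0.17 0.11]
TCP shift cm (present tool axes) [-0.16  2.7  -2.69]  in final axes [-0.15  2.69 -2.69]
```

View pics/b3.png

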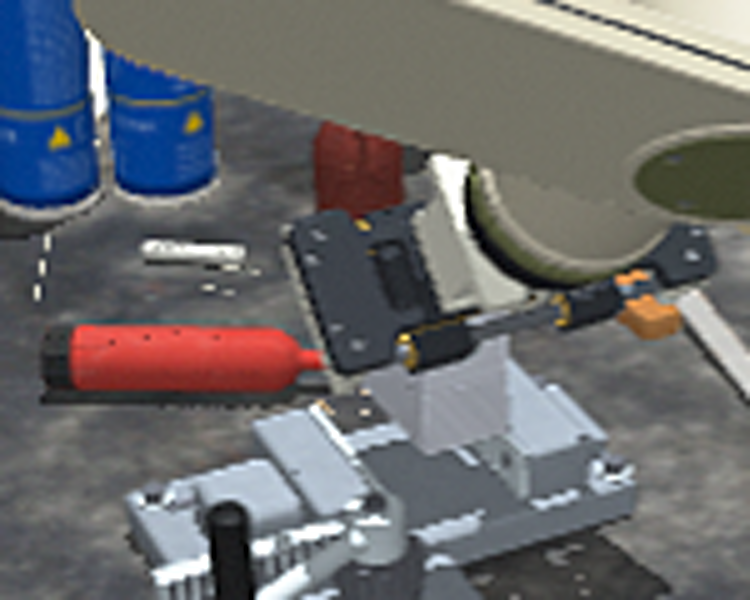

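```bash
python3 -m creep '[[[1,-0.1,0.7,-0.7,0,0,0],[1,0,0.7,-0.7,0,0,0],[1,0,0.6,-0.6,0,0,0],[1,0,0.3,-0.3,0,0,0],[1,0,0.1,-0.1,0,0,0],[1,0,0.1,-0.1,0,0,0],[1,0,0,0,0,0,0],[1,0,0,0,0,0,0]]]'; python3 -c "
from h import *
to([.547,.306,.080],(1,.028),45)
"
```

```text
t: 13.4
tool_pos: [0.5483, 0.312, 0.0754]
orientation: [-0.786, -0.017, 0.025]
force: [0.5, 0.8, -5.3]
opening: 0.046
t 13.4 grasp [0.5484 0.3064 0.081 ] R x [1.    0.029 0.006] y [-0.016  0.707 -0.707] F [ 0.5  0.8 -5.3] op 0.046 q [ 0.    0.3   1.8   0.85  1.21 -0.42]
turn deg [0.03 0.29 0.19]
TCP shift cm (present tool axes) [-0.15  0.05 -0.1 ]  in final axes [-0.15  0.05 -0.1 ]
```

```bash
python3 -m creep '[[[1,0,0.07,-0.07,0,0,0],[1,0,0.07,-0.07,0,0,0],[1,0,0.07,-0.07,0,0,0],[1,0,0,0,0,0,0],[1,0,0,0,0,0,0],[1,0,0,0,0,0,0],[1,0,0,0,0,0,0],[1,0,0,0,0,0,0]]]'; python3 -c "
from h import *
to([.547,.306,.080],(1,.028),45)
"
```

```text
t: 14.2
tool_pos: [0.5494, 0.3124, 0.0748]
orientation: [-0.784, -0.02, 0.025]
force: [-2.0, -1.0, -2.0]
opening: 0.0458
t 14.2 grasp [0.5495 0.3068 0.0805] R x [1.    0.03  0.009] y [-0.015  0.708 -0.706] F [-2. -1. -2.] op 0.0458 q [ 0.    0.31  1.8   0.86  1.21 -0.42]
turn deg [-0.07  0.42  0.28]
TCP shift cm (present tool axes) [-0.26 -0.02 -0.08]  in final axes [-0.26 -0.02 -0.08]
```

```bash
python3 -m creep '[[[1,0,0.08,-0.08,0,0,0],[1,0,0.05,-0.05,0,0,0],[0.3,0,0,0,0,0,0],[0.2,0,0,0,0,0,0],[0.2,0,0,0,0,0,0],[0,0,0,0,0,0,0],[0,0,-1.5,0,0,0,0],[0,0,-2,0,0,0,0]]]'; python3 -m creep '[[[0,0,-3,0,0,0,0],[0,0,-3,0,0,0,0],[0,0,-3,0,-8,0,0],[0,0,-3,0,-8,0,0],[0,0,-1,0,-8,0,0],[0,0,0,0,-8,0,0],[0,0,0,0,-8,0,0],[0,0,0,0,-6,0,0]]]'; python3 -c "
from h import *
to([.395,.2,.2],(0,1))
c=cam('top'); np.savez('/tmp/b4',W=cloud(c),f=c['frame']); save(c,'b4.png',(170,190,300,310),5)
"
```

```text
t: 15.0
tool_pos: [0.5497, 0.2882, 0.0991]
orientation: [-0.782, -0.02, 0.026]
force: [0.3, 0.1, 0.2]
opening: 0.0894
t: 15.8
tool_pos: [0.5565, 0.1851, 0.2109]
orientation: [-1.613, -0.024, -0.011]
force: [0.1, -0.3, -1.3]
opening: 0.093
t 15.8 grasp [0.5563 0.1854 0.2189] R x [1.    0.009 0.022] y [ 0.022 -0.043 -0.999] F [ 0.1 -0.3 -1.3] op 0.093 q [ 0.26  0.1   1.56 -0.05  1.47  0.26]
turn deg [  2.92 -89.51  -0.92]
TCP shift cm (present tool axes) [-16.17   1.46   1.7 ]  in final axes [ 1.49  1.89 16.15]
```

View pics/b4.png

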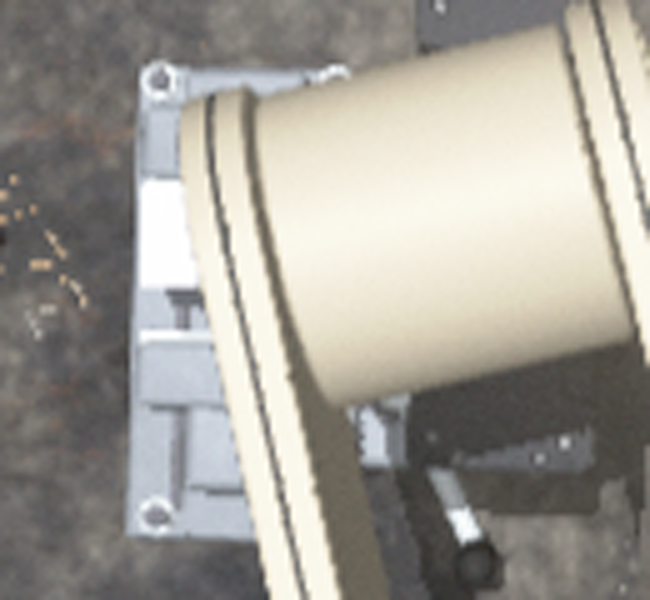

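```bash
python3 -m creep '[[[0,-2,0,0,0,-8.5,0],[0,-2,0,0,0,-8.5,0],[0,-2,0,0,3,-8.5,0],[0,0,0,0,0,-8.5,0],[0,0,0,0,0,-8.5,0],[0,0,0,0,0,-8.5,0],[0,0,0,0,0,-8.5,0],[0,0,0,0,0,-8.5,0]]]'; python3 -m creep '[[[0,0,0,0,0,-8.5,0],[0,0,0,0,0,-8.5,0],[0,0,0,3,0,-4,0],[0,0,0,3,0,0,0],[0,0,0,2,0,0,0],[0,0,0,0,0,0,0],[0,0,0,0,0,0,0],[0,0,0,0,0,0,0]]]'; python3 -c "
from h import *
to([.393,.2027,.105],(0,1))
c=cam('top'); W=cloud(c);P=W.reshape(-1,3);  m=(np.hypot(*(P[:,:2]-[.393,.2]).T)<.03)&(P[:,2]>.1)&(P[:,2]<.13); print(m.sum(),P[m].mean(0)); np.savez('/tmp/b5',W=W,f=c['frame'])
m=(abs(P[:,0]-.551)<.05)&(abs(P[:,1]-.322)<.06)&(P[:,2]>.096)&(P[:,2]<.108); print(m.sum(),cv2.minAreaRect((P[m,:2]*1000).astype(np.float32)))
"
```

```text
t: 16.65
tool_pos: [0.4937, 0.1746, 0.2141]
orientation: [-1.357, -0.941, 0.93]
force: [-0.1, -0.1, 0.0]
opening: 0.093
t: 17.45
tool_pos: [0.412, 0.1711, 0.2162]
orientation: [-1.197, -1.223, 1.202]
force: [-0.3, 0.4, 0.1]
opening: 0.093
t 17.45 grasp [0.412  0.171  0.2242] R x [-0.007  1.     0.015] y [ 0.003  0.015 -1.   ] F [-0.3  0.4  0.1] op 0.093 q [ 0.27 -0.3   1.92  0.01  1.52 -1.31]
turn deg [0.15 0.37 0.84]
TCP shift cm (present tool axes) [ 3.   11.96  1.91]  in final axes [ 3.16 11.92  1.9 ]
0 [nan nan nan]
599 ((552.4288330078125, 331.479248046875), (44.5146598815918, 80.18960571289062), 1.6487236022949219)<string>:4: RuntimeWarning: Mean of empty slice.
  ret = um.true_divide(
```

Run:
```python
from h import *
d=np.load('/tmp/b5.npz');f=d['f'];W=d['W']
cv2.imwrite('pics/b5.png',cv2.resize(f[190:330,170:320][...,::-1],None,fx=5,fy=5,interpolation=cv2.INTER_CUBIC))
P=W.reshape(-1,3)
m=(abs(P[:,0]-.551)<.05)&(abs(P[:,1]-.33)<.08)&(P[:,2]>.094)&(P[:,2]<.108)
Q=P[m]; print(np.histogram(Q[:,1],bins=np.arange(.27,.39,.003)))
m=(abs(P[:,0]-.60)<.015)&(abs(P[:,1]-.33)<.08)&(abs(P[:,2]-.05)<.005); print('jaw y',P[m,1].min(),P[m,1].max())
```

```text
(array([ 0,  0,  0,  0,  0,  0,  2, 28, 26, 21, 22, 27, 27, 25, 23, 29, 22,
       24, 19,  0,  0,  1, 36, 22, 28, 27, 24, 24, 26, 28, 24, 24, 26, 21,
        0,  0,  0,  0,  0]), array([0.27 , 0.273, 0.276, 0.279, 0.282, 0.285, 0.288, 0.291, 0.294,
       0.297, 0.3  , 0.303, 0.306, 0.309, 0.312, 0.315, 0.318, 0.321,
       0.324, 0.327, 0.33 , 0.333, 0.336, 0.339, 0.342, 0.345, 0.348,
       0.351, 0.354, 0.357, 0.36 , 0.363, 0.366, 0.369, 0.372, 0.375,
       0.378, 0.381, 0.384, 0.387]))
jaw y 0.27615418488086274 0.3721583977361309
```

View pics/b5.png

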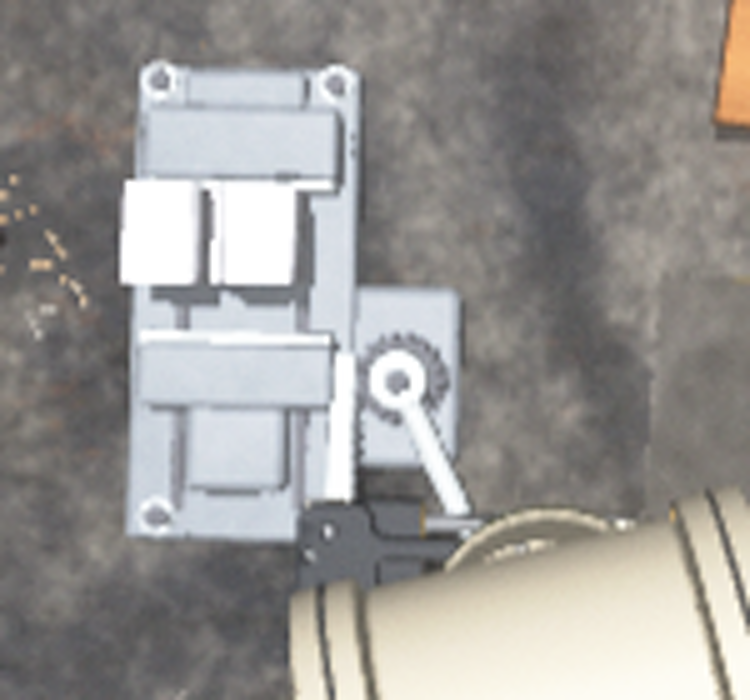

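```bash
python3 -m creep '[[[0,2.7,0,-2.3,0,0,0],[0,2.7,0,-2.3,0,0,0],[0,2.7,0,-2.3,0,0,0],[0,2.7,0,-2.3,0,0,0],[0,2.7,0.5,-2.3,0,0,0],[0,2.7,1,-2.3,0,0,0],[0,0,1,0,0,0,0],[0,0,0,0,0,0,0]]]' 8; python3 -c "
from h import *
to([.551,.3315,.088],(-.028,1))
"
```

```text
t: 18.3
tool_pos: [0.5601, 0.3392, 0.1876]
orientation: [-1.199, -1.216, 1.2]
force: [-0.5, -0.9, -0.1]
opening: 0.0931
t 18.3 grasp [0.5601 0.3391 0.1956] R x [-0.001  1.     0.013] y [-0.     0.013 -1.   ] F [-0.5 -0.9 -0.1] op 0.0931 q [ 0.46  0.29  1.38  0.01  1.46 -1.11]
turn deg [-0.   -1.55  0.76]
TCP shift cm (present tool axes) [-0.91 10.75  0.91]  in final axes [-0.75 10.76  0.93]
```

```bash
python3 -m creep '[[[0,-0.4,0,0.45,0,-1.5,0.7],[0,-0.4,0,0.45,0,0,0],[0,0,2,0,0,0,0],[0,0,2,0,0,0,0],[0,0,1.5,0,0,0,0],[0,0,0,0,0,0,0],[0,0,0,0,0,0,0],[0,0,0,0,0,0,0]]]' 8; python3 -c "
from h import *
to([.551,.3315,.088],(-.028,1))
c=cam('scene');W=cloud(c);P=W.reshape(-1,3)
m=(abs(P[:,0]-.551)<.015)&(abs(P[:,1]-.29)<.04)&(P[:,2]>.06)&(P[:,2]<.092); print(m.sum(),np.percentile(P[m,1],[10,50,90]))
"
```

```text
t: 19.1
tool_pos: [0.5508, 0.3266, 0.1387]
orientation: [-1.2, -1.236, 1.224]
force: [-0.0, 0.1, -0.4]
opening: 0.0928
t 19.1 grasp [0.5507 0.3265 0.1467] R x [-0.027  1.     0.002] y [ 0.008  0.003 -1.   ] F [-0.   0.1 -0.4] op 0.0928 q [ 0.46  0.29  1.48 -0.    1.37 -1.14]
turn deg [ 0.44 -0.04  0.14]
TCP shift cm (present tool axes) [0.48 5.88 0.01]  in final axes [ 0.49  5.87 -0.03]
130 [0.28876355 0.29125625 0.2929625 ]
```

```bash
python3 -m creep '[[[0,0.48,0,0,0.4,0,0],[0,0,1.2,0,0,0,0],[0,0,1.2,0,0,0,0],[0,0,1.2,0,0,0,0],[0,0,1.2,0,0,0,0],[0,0,0.5,0,0,0,0],[0,0,0,0,0,0,0],[0.05,0,0,0,0,0,0]]]' 8; python3 -c "
from h import *
to([.551,.3315,.09],(-.028,1))
"
```

```text
t: 19.95
tool_pos: [0.5509, 0.3323, 0.0811]
orientation: [-1.194, -1.231, 1.228]
force: [0.1, -0.4, -0.7]
opening: 0.0897
t 19.95 grasp [0.5509 0.3323 0.0891] R x [-0.028  1.     0.003] y [ 0.     0.003 -1.   ] F [ 0.1 -0.4 -0.7] op 0.0897 q [ 0.46  0.35  1.51  0.    1.28 -1.14]
turn deg [ 0.01 -0.01  0.14]
TCP shift cm (present tool axes) [-0.08 -0.09 -0.01]  in final axes [-0.08 -0.09 -0.01]
```

```bash
python3 -m creep '[[[0.2,0,0,0,0,0,0],[0.3,0,0,0,0,0,0],[0.3,-0.25,0,0,0,0,0],[0.3,-0.25,0,0,0,0,0],[0.3,-0.25,0,0,0,0,0],[0.3,-0.2,0,0,0,0,0],[0.3,0,0,0,0,0,0],[0.3,0,0,0,0,0,0]]]' 8; python3 -c "
from h import *
to([.551,.323,.09],(-.028,1))
"
```

```text
t: 20.75
tool_pos: [0.5511, 0.3221, 0.0815]
orientation: [-1.194, -1.231, 1.227]
force: [0.4, 0.5, -4.2]
opening: 0.0802
t 20.75 grasp [0.5511 0.3221 0.0895] R x [-0.028  1.     0.003] y [ 0.     0.003 -1.   ] F [ 0.4  0.5 -4.2] op 0.0802 q [ 0.45  0.34  1.52  0.    1.28 -1.15]
turn deg [ 0.03 -0.02  0.19]
TCP shift cm (present tool axes) [ 0.09 -0.05  0.01]  in final axes [ 0.09 -0.05  0.01]
```

```bash
python3 -m creep '[[[0.3,0,0.1,0,0,0,0],[0,0,0,0,0,0,0],[0,0,0,0,0,0,0],[0,0,-1.5,0,0,0,0],[0,0,-3,0,0,0,0],[0,0,-4,0,0,0,0],[0,-2.4,-2,3,0,0,0],[0,-2.4,0,3,0,0,0]]]' 25; python3 -m creep '[[[0,-2.4,0,3,0,1.5,0],[0,-2.4,0,3,0,0,0],[0,-2.4,0,3,0,0,0],[0,0,2,0,0,0,0],[0,0,2,0,0,0,0],[0,0,0,0,0,0,0],[0,0,0,0,0,0,0],[0,0,0,0,0,0,0]]]'; python3 -c "
from h import *
to([.393,.2027,.104],(0,1))
c=cam('top'); W=cloud(c);P=W.reshape(-1,3)
m=(abs(P[:,0]-.551)<.05)&(abs(P[:,1]-.322)<.06)&(P[:,2]>.096)&(P[:,2]<.108); print(m.sum(),cv2.minAreaRect((P[m,:2]*1000).astype(np.float32)))
"
```

```text
t: 21.55
tool_pos: [0.4945, 0.2731, 0.1943]
orientation: [-1.196, -1.235, 1.225]
force: [0.0, 0.4, 0.5]
opening: 0.0932
t: 22.35
tool_pos: [0.4055, 0.1975, 0.1678]
orientation: [-1.22, -1.234, 1.189]
force: [0.6, -0.1, 0.4]
opening: 0.093
t 22.35 grasp [0.4053 0.1974 0.1758] R x [-0.001  1.     0.011] y [ 0.026  0.011 -1.   ] F [ 0.6 -0.1  0.4] op 0.093 q [ 0.34 -0.28  1.99  0.    1.4  -1.23]
turn deg [1.51 0.03 0.63]
TCP shift cm (present tool axes) [0.44 7.15 1.44]  in final axes [0.52 7.18 1.25]
571 ((552.582763671875, 321.7143249511719), (44.4158935546875, 79.6433334350586), 1.529126763343811)
```

```bash
python3 -m creep '[[[0,0.5,0,1.25,1.5,0,0.6],[0,0,1.9,0,0,0,0],[0,0,1.9,0,0,0,0],[0,0,1.9,0,0,0,0],[0.3,0,1.4,0,0,0,0],[0.6,0,0,0,0,0,0],[1,0,0,0,0,0,0],[1,0,0,0,0,0,0]]]' 25;python3 -m creep '[[[1,0,0,0,0,0,0],[1,0,0,0,0,0,0],[1,0,0,0,0,0,0],[1,0,0,0,0,0,0],[1,0,0,0,0,0,0],[1,0.6,0,0.2,0,0,0],[1,1.18,0,0.4,0,0,0],[1,1.2,0,0.25,0,0,0]]]'; python3 -c "
from h import *
to([.41,.297,.104],(0,1))
g=st()[1][:2]-[.482,.241]; print(np.hypot(*g),np.degrees(np.arctan2(*g[::-1])))
"
```

```text
t: 23.2
tool_pos: [0.3929, 0.2067, 0.0998]
orientation: [-1.206, -1.209, 1.211]
force: [0.2, 0.3, 0.3]
opening: 0.0654
t: 24.0
tool_pos: [0.3844, 0.2327, 0.1021]
orientation: [-1.213, -1.202, 1.214]
force: [-2.4, -6.5, 4.9]
opening: 0.018
t 24.0 grasp [0.3845 0.2327 0.1101] R x [ 0.002  1.    -0.007] y [-0.003 -0.007 -1.   ] F [-2.4 -6.5  4.9] op 0.018 q [ 0.43 -0.18  2.03 -0.01  1.3  -1.13]
turn deg [-0.17 -0.11 -0.39]
TCP shift cm (present tool axes) [ 6.44  0.55 -2.55]  in final axes [ 6.43  0.61 -2.56]
0.097922428688861 -175.10899432151027
```

```bash
python3 -m creep '[[[1,1.28,0.1,-0.1,0,0,0],[1,1.27,0.1,-0.25,0,0,0],[1,1.24,0.1,-0.4,0,0,0],[1,1.18,0,-0.55,0,0,0],[1,0.8,0,-0.5,0,0,0],[1,0.4,0,-0.3,0,0,0],[1,0,0,0,0,0,0],[1,0,0,0,0,0,0]]]'; python3 -c "
from h import *
to([.41,.297,.104],(0,1))
g=st()[1][:2]-[.482,.241]; print(np.hypot(*g),np.degrees(np.arctan2(*g[::-1])))
"
```

```text
t: 24.8
tool_pos: [0.3985, 0.2948, 0.101]
orientation: [-1.207, -1.186, 1.227]
force: [-0.4, -1.5, 0.8]
opening: 0.0178
t 24.8 grasp [0.3987 0.2949 0.109 ] R x [ 0.003  1.    -0.015] y [-0.02  -0.015 -1.   ] F [-0.4 -1.5  0.8] op 0.0178 q [ 0.54 -0.03  1.89 -0.    1.3  -1.03]
turn deg [-1.13 -0.16 -0.84]
TCP shift cm (present tool axes) [ 0.23  0.48 -1.16]  in final axes [ 0.22  0.5  -1.15]
0.09932764776661551 147.18619731233917
```

Now push the lever in until the force rises.

```bash
python3 -m creep '[[[1,0.3,0,-0.3,0,0,0],[1,0.3,0,-0.3,0,0,0],[1,0.4,0,-0.3,0,0,0],[1,0.5,0,-0.4,0,0,0],[1,0.6,0,-0.5,0,0,0],[1,0.8,0,-0.6,0,0,0],[1,0.8,0,-0.6,0,0,0],[1,0.8,0,-0.6,0,0,0]]]'; python3 -c "
from h import *
to([.41,.297,.104],(0,1))
g=st()[1][:2]-[.482,.241]; print(np.hypot(*g),np.degrees(np.arctan2(*g[::-1])))
"
```

```text
t: 25.6
tool_pos: [0.4106, 0.3004, 0.096]
orientation: [-1.223, -1.093, 1.311]
force: [-17.6, -41.2, 25.5]
opening: 0.0206
t 25.6 grasp [0.4113 0.3012 0.1039] R x [ 0.006  0.995 -0.098] y [-0.083 -0.097 -0.992] F [-17.6 -41.2  25.5] op 0.0206 q [ 0.56  0.12  1.76 -0.04  1.39 -0.99]
turn deg [-4.75 -0.58 -5.58]
TCP shift cm (present tool axes) [-0.34  0.04  0.05]  in final axes [-0.34 -0.    0.06]
0.0928989953694473 140.23847036193038
```

```bash
python3 -m creep '[[[0.7,-0.2,0,0.1,0,0,0],[0.5,0,0,0,0,0,0],[0.3,0,0,0,0,0,0],[0.2,0,0,0,0,0,0],[0,0,-2,0,0,0,0],[0,0,-3,0,0,0,0],[0,0,-3,0,0,0,0],[0,0,-3,0,-5,0,-5]]]' 20
python3 - <<'E'
from h import *
c=cam('top'); W=cloud(c); np.savez('/tmp/c1',W=W,f=c['frame']);P=W.reshape(-1,3)
m=(abs(P[:,0]-.551)<.05)&(abs(P[:,1]-.322)<.06)&(P[:,2]>.096)&(P[:,2]<.108); print(m.sum(),cv2.minAreaRect((P[m,:2]*1000).astype(np.float32)))
P=np.load('/tmp/top0.npz')['W'].reshape(-1,3); a=np.radians(83.4); ex=np.array([np.cos(a),np.sin(a)]); ey=np.array([-ex[1],ex[0]])
Q=P[:,:2]-[.6436,-.035]; X=Q@ex; Y=Q@ey; z=P[:,2]
for i in range(5):
    m=(abs(X-(-.09+.045*i))<.02)&(abs(Y)<.04)&(z>.086)&(z<.1)
    print(i+1,m.sum(),'x',np.percentile(X[m],[3,50,97]).round(4),'y',np.percentile(Y[m],[3,50,97]).round(4),z[m].mean().round(4))
    xy=np.array([.6436,-.035])+(-.09+.045*i)*ex; print('   nominal',xy.round(4))
to([*(np.array([.6436,-.035])-.045*ex),.19],(ex[0],ex[1]))
E
```

```text
t: 26.4
tool_pos: [0.4162, 0.3075, 0.199]
orientation: [-1.221, -1.187, 1.22]
force: [1.0, -0.4, 0.4]
opening: 0.0792
576 ((552.657958984375, 322.0447692871094), (44.4521484375, 80.29103088378906), 1.6445029973983765)
1 64 x [-0.0938 -0.0888 -0.0855] y [-0.0182 -0.0003  0.0179] 0.0922
   nominal [ 0.6333 -0.1244]
2 89 x [-0.0502 -0.044  -0.0389] y [-0.0183  0.0006  0.0181] 0.0924
   nominal [ 0.6384 -0.0797]
3 110 x [-0.0063  0.001   0.0077] y [-0.0192 -0.0007  0.0181] 0.0929
   nominal [ 0.6436 -0.035 ]
4 132 x [0.0371 0.0459 0.0544] y [-0.019  -0.0006  0.0186] 0.093
   nominal [0.6488 0.0097]
5 160 x [0.0803 0.0905 0.1009] y [-0.0195 -0.0007  0.0184] 0.0929
   nominal [0.6539 0.0544]
t 26.45 grasp [0.4183 0.3091 0.216 ] R x [ 0.009  1.    -0.005] y [ 0.009 -0.005 -1.   ] F [3.8 3.4 4.3] op 0.0833 q [ 0.54 -0.08  1.74 -0.01  1.48 -1.02]
turn deg [ 0.51  6.08 -0.27]
TCP shift cm (present tool axes) [-38.66   3.   -22.33]  in final axes [-36.09   2.6  -26.32]
```

```bash
python3 -m creep '[[[0.4,0,0,0,0.5,6,0],[0.6,-3.5,0,-2.6,0,0,0],[0.7,-3.5,0,-2.6,0,0,0],[0.75,-3.5,0,-2.6,0,0,0],[0.75,-3.5,0,-2.6,0,0,0],[0.75,-3.5,0,-2.6,0,0,0],[0.75,-3.5,0,-2.6,0,0,0],[0.75,-3.5,0,-2.6,0,0,0]]]' 20;python3 -m creep '[[[0.75,-3.5,0,-2.6,0,0,0],[0.75,-3.5,0,-2.6,0,0,0],[0.75,-3.5,0,-2.6,0,0,0],[0.75,0,0,0,0,0,0],[0.75,0,1,0,0,0,0],[0.75,0,1,0,0,0,0],[0.75,0,0,0,0,0,0],[0.75,0,0,0,0,0,0]]]'; python3 -c "
from h import *
to([.6388,-.079,.081],(.115,.9934))
"
```

```text
t: 27.25
tool_pos: [0.577, 0.0455, 0.2171]
orientation: [-1.264, -1.149, 1.116]
force: [0.4, 1.3, 0.5]
opening: 0.0284
t: 28.05
tool_pos: [0.6481, -0.0732, 0.1947]
orientation: [-1.266, -1.15, 1.113]
force: [0.4, -0.4, -0.3]
opening: 0.0233
t 28.05 grasp [ 0.6479 -0.0733  0.2027] R x [0.106 0.994 0.011] y [ 0.022  0.009 -1.   ] F [ 0.4 -0.4 -0.3] op 0.0233 q [-0.2   0.27  1.4   0.01  1.46 -1.66]
turn deg [1.19 0.5  0.65]
TCP shift cm (present tool axes) [-0.81 12.15  1.11]  in final axes [-0.68 12.17  0.85]
```

```bash
python3 -m creep '[[[0.75,-0.35,0,0.45,1.2,0.5,0.6],[0.75,-0.35,0,0.4,0,0,0],[0.75,0,2,0,0,0,0],[0.75,0,2,0,0,0,0],[0.75,0,2,0,0,0,0],[0.75,0,2,0,0,0,0],[0.75,0,0,0,0,0,0],[0.75,0,0,0,0,0,0]]]' 20; python3 -c "
from h import *
to([.6386,-.0787,.080],(.115,.9934))
"
```

```text
t: 28.85
tool_pos: [0.6387, -0.0775, 0.1179]
orientation: [-1.264, -1.129, 1.126]
force: [0.2, -0.6, -0.1]
opening: 0.0235
t 28.85 grasp [ 0.6387 -0.0775  0.1259] R x [ 0.111  0.994 -0.001] y [ 0.004 -0.002 -1.   ] F [ 0.2 -0.6 -0.1] op 0.0235 q [-0.2   0.32  1.48 -0.    1.34 -1.66]
turn deg [ 0.26  0.23 -0.08]
TCP shift cm (present tool axes) [-0.11  4.59  0.02]  in final axes [-0.12  4.59 -0.  ]
```

```bash
python3 -m creep '[[[0.75,-0.11,1.1,0,0,0,0],[0.75,0,1.2,0,0,0,0],[0.75,0,1.2,0,0,0,0],[0.75,0,1,0,0,0,0],[1,0,0,0,0,0,0],[1,0,0,0,0,0,0],[1,0,0,0,0,0,0],[1,0,0,0,0,0,0]]]' 35; python3 -c "
from h import *
to([.6386,-.0787,.080],(.115,.9934))
"; python3 -m creep '[[[1,0,-0.5,0,0,0,0],[1,0,-1,0,0,0,0],[1,0,-1.5,0,0,0,0],[1,0,-2,0,0,0,0],[1,0,-2.5,0,0,0,0],[1,0,-2.5,0,0,0,0],[1,0,-2.5,0,0,0,0],[1,0,0,0,0,0,0]]]'; python3 -c "
from h import *
to([.5525,.3218,.205],(-.028,1))
"
```

```text
t: 29.65
tool_pos: [0.6405, -0.0791, 0.0724]
orientation: [-1.268, -1.132, 1.125]
force: [0.2, -0.3, -2.0]
opening: 0.0111
t 29.65 grasp [ 0.6404 -0.0791  0.0804] R x [ 0.111  0.994 -0.002] y [ 0.008 -0.003 -1.   ] F [ 0.2 -0.3 -2. ] op 0.0111 q [-0.2   0.36  1.51 -0.    1.26 -1.66]
turn deg [ 0.49  0.25 -0.11]
TCP shift cm (present tool axes) [0.02 0.04 0.19]  in final axes [0.02 0.04 0.19]
t: 30.45
tool_pos: [0.6402, -0.0791, 0.2111]
orientation: [-1.273, -1.135, 1.123]
force: [0.5, 0.3, -0.7]
opening: 0.0112
t 30.45 grasp [ 0.6401 -0.0791  0.2191] R x [ 0.111  0.994 -0.003] y [ 0.014 -0.004 -1.   ] F [ 0.5  0.3 -0.7] op 0.0112 q [-0.2   0.25  1.39 -0.    1.49 -1.66]
turn deg [ 0.81 -7.97 -0.22]
TCP shift cm (present tool axes) [38.88  1.11 13.18]  in final axes [40.32  1.41  7.65]
```

```bash
python3 -m creep '[[[1,3.4,0,0.6,0.8,-8,-0.2],[1,4.2,0,0.8,0,0,0],[1,4.2,0,0.8,0,0,0],[1,4.2,0,0.8,0,0,0],[1,4.2,0,0.8,0,0,0],[1,4.2,0,0.8,0,0,0],[1,4.2,0,0.8,0,0,0],[1,4.2,0,0.8,0,0,0]]]'; python3 -c "
from h import *
to([.554,.322,.205],(-.028,1))
P=np.load('/tmp/c1.npz')['W'].reshape(-1,3)
b=np.radians(1.6); ey=np.array([-np.sin(b),np.cos(b)]); ex=np.array([np.cos(b),np.sin(b)])
Q=P[:,:2]-[.5527,.322]; X=Q@ex;Y=Q@ey
m=(abs(X)<.02)&(abs(Y)<.05)
print(np.histogram(Y[m&(P[:,2]>.1)],bins=np.arange(-.044,.045,.002))[0])
for lo in(.1,.098,.095): 
  k=m&(P[:,2]>lo)&(P[:,2]<.11); print(lo,Y[k&(Y<0)].max(),Y[k&(Y>0)].min(),Y[k].min(),Y[k].max())
"
```

```text
t: 31.25
tool_pos: [0.5703, 0.2514, 0.2085]
orientation: [-1.201, -1.226, 1.229]
force: [0.5, 0.1, -2.3]
opening: 0.0115
t 31.25 grasp [0.5703 0.2514 0.2165] R x [-0.024  1.    -0.004] y [ 0.001 -0.004 -1.   ] F [ 0.5  0.1 -2.3] op 0.0115 q [ 0.33  0.2   1.45 -0.    1.49 -1.26]
turn deg [ 0.03 -0.22 -0.21]
TCP shift cm (present tool axes) [7.11 1.12 1.46]  in final axes [7.11 1.15 1.44]
[ 0  2 15 17 15 16 15  8  2 13 16 14 16 15  8  9 14 13  9  0  0  0  0  0
 12 14 13 16  6 16 14 14 14 14 17 10  9 13 12 11 15  0  0  0]
0.1 -0.006602099456396119 0.004253649803732271 -0.0403054173964008 0.037855257216724746
0.098 -0.006602099456396119 0.004253649803732271 -0.0403054173964008 0.037855257216724746
0.095 -0.006183689702655646 0.004253649803732271 -0.0403054173964008 0.04017606314463421
```

```bash
python3 -m creep '[[[1,2.3,0,0.5,0,0,0],[1,2.3,0,0.5,0,0,0],[1,2.3,0.5,0.4,0,0,0],[1,0,1,0,0,0,0],[1,0,1,0,0,0,0],[1,0,0.4,0,0,0,0],[1,0,0,0,0,0,0],[1,0,0,0,0,0,0]]]'; python3 -c "
from h import *
to([.554,.3213,.1755],(-.028,1))
c=cam('scene'); save(c,'d1.png',(180,100,300,200),6)
"
```

```text
t: 32.05
tool_pos: [0.5487, 0.326, 0.1726]
orientation: [-1.194, -1.225, 1.238]
force: [-0.8, -0.2, -1.5]
opening: 0.0111
t 32.05 grasp [0.5487 0.326  0.1806] R x [-0.03   1.    -0.005] y [-0.006 -0.006 -1.   ] F [-0.8 -0.2 -1.5] op 0.0111 q [ 0.46  0.27  1.43 -0.    1.44 -1.14]
turn deg [-0.34  0.14 -0.31]
TCP shift cm (present tool axes) [-0.48  0.51 -0.52]  in final axes [-0.48  0.51 -0.52]
```

View pics/d1.png

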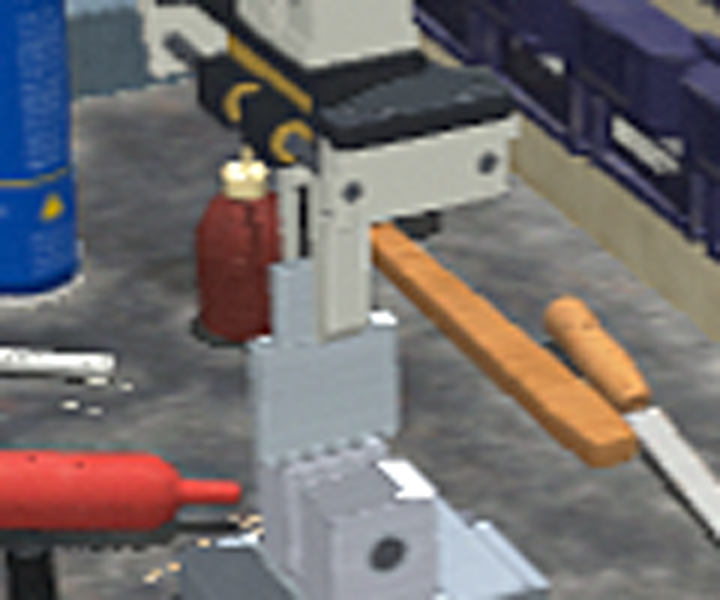

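```bash
python3 -m creep '[[[1,-0.3,0,-0.3,-0.3,0,-0.3],[1,-0.18,0,-0.2,0,0,0],[1,0,0,0,0,0,0],[1,0,0.2,0,0,0,0],[1,0,0.2,0,0,0,0],[1,0,0.2,0,0,0,0],[1,0,0,0,0,0,0],[1,0,0,0,0,0,0]]]'; python3 -c "
from h import *
to([.554,.3213,.1755],(-.028,1))
"
```

```text
t: 32.9
tool_pos: [0.5559, 0.32, 0.1681]
orientation: [-1.197, -1.233, 1.228]
force: [0.4, 0.4, -2.4]
opening: 0.0116
t 32.9 grasp [0.5559 0.32   0.1761] R x [-0.029  1.     0.001] y [ 0.003  0.001 -1.   ] F [ 0.4  0.4 -2.4] op 0.0116 q [ 0.44  0.27  1.44  0.    1.43 -1.16]
turn deg [0.16 0.03 0.08]
TCP shift cm (present tool axes) [0.14 0.06 0.18]  in final axes [0.14 0.06 0.18]
```

```bash
python3 -m creep '[[[1,0.12,0,0.15,0,0,0],[1,0,0.15,0,0,0,0],[1,0,0.15,0,0,0,0],[1,0,0.15,0,0,0,0],[1,0,0.15,0,0,0,0],[1,0,0.15,0,0,0,0],[1,0,0,0,0,0,0],[1,0,0,0,0,0,0]]]'; python3 -c "
from h import *
to([.554,.3213,.1294],(-.028,1))
"
```

```text
t: 33.7
tool_pos: [0.5543, 0.3219, 0.1607]
orientation: [-1.196, -1.234, 1.227]
force: [-0.9, -0.2, -1.1]
opening: 0.011
t 33.7 grasp [0.5543 0.3219 0.1687] R x [-0.029  1.     0.002] y [ 0.004  0.002 -1.   ] F [-0.9 -0.2 -1.1] op 0.011 q [ 0.45  0.27  1.45  0.    1.41 -1.15]
turn deg [0.21 0.06 0.13]
TCP shift cm (present tool axes) [-0.07  3.93  0.05]  in final axes [-0.06  3.93  0.04]
```

```bash
python3 -m creep '[[[1,-0.05,0.1,0,0,0,0],[1,0,0.15,0,0,0,0],[1,0,0.15,0,0,0,0],[1,0,0.15,0,0,0,0],[1,0,0.15,0,0,0,0],[1,0,0.15,0,0,0,0],[1,0,0,0,0,0,0],[1,0,0,0,0,0,0]]]'; python3 -c "
from h import *
to([.554,.3213,.1294],(-.028,1))
"
```

```text
t: 34.5
tool_pos: [0.5546, 0.3218, 0.1608]
orientation: [-1.197, -1.237, 1.224]
force: [-0.3, 0.3, -1.3]
opening: 0.011
t 34.5 grasp [0.5545 0.3218 0.1688] R x [-0.029  1.     0.004] y [ 0.007  0.004 -1.   ] F [-0.3  0.3 -1.3] op 0.011 q [ 0.45  0.27  1.45  0.    1.41 -1.15]
turn deg [0.38 0.07 0.23]
TCP shift cm (present tool axes) [-0.07  3.94  0.09]  in final axes [-0.05  3.94  0.06]
```

```bash
python3 -m creep '[[[1,-0.06,0.15,0,0.3,0,0.2],[1,-0.06,0.15,0,0,0,0],[1,-0.06,0.15,0,0,0,0],[1,-0.06,0.15,0,0,0,0],[1,0.08,0.2,0,0,0,0],[1,0.08,0.2,0,0,0,0],[1,0.08,0.2,0,0,0,0],[1,0,0.2,0,0,0,0]]]'; python3 -c "
from h import *
to([.554,.3213,.1294],(-.028,1))
";python3 -m creep '[[[1,-0.06,0.3,0,0,0,0],[1,-0.06,0.3,0,0,0,0],[1,-0.06,0.3,0,0,0,0],[1,0.06,0.3,0,0,0,0],[1,0.06,0.3,0,0,0,0],[1,0.06,0.3,0,0,0,0],[1,0.06,0.3,0,0,0,0],[1,0,0.3,0,0,0,0]]]'; python3 -c "
from h import *
to([.554,.3213,.1294],(-.028,1))
"
```

```text
t: 35.3
tool_pos: [0.5558, 0.3222, 0.1603]
orientation: [-1.198, -1.235, 1.227]
force: [-7.7, -2.2, 14.8]
opening: 0.0111
t 35.3 grasp [0.5558 0.3222 0.1683] R x [-0.029  1.     0.002] y [ 0.005  0.002 -1.   ] F [-7.7 -2.2 14.8] op 0.0111 q [ 0.45  0.28  1.45 -0.    1.41 -1.15]
turn deg [0.32 0.07 0.09]
TCP shift cm (present tool axes) [-0.09  3.89  0.2 ]  in final axes [-0.09  3.89  0.18]
t: 36.1
tool_pos: [0.5593, 0.3224, 0.16]
orientation: [-1.206, -1.244, 1.22]
force: [-8.8, -3.6, 18.1]
opening: 0.0114
t 36.1 grasp [0.5591 0.3223 0.168 ] R x [-0.029  1.     0.002] y [ 0.017  0.003 -1.   ] F [-8.8 -3.6 18.1] op 0.0114 q [ 0.45  0.28  1.45 -0.    1.4  -1.15]
turn deg [0.97 0.05 0.14]
TCP shift cm (present tool axes) [-0.1   3.85  0.59]  in final axes [-0.09  3.86  0.53]
```

```bash
python3 -m creep '[[[1,0,-1,0,0.9,0,0],[1,0,-2,0,0,0,0],[1,0,-2.2,0,0,0,0],[1,-4.2,0,-0.7,0,8,0],[1,-4.2,0,-1.3,0,0,0],[1,-4.2,0,-1.3,0,0,0],[1,-4.2,0,-1.3,0,0,0],[1,-4.2,0,-1.3,0,0,0]]]';python3 -m creep '[[[1,-4.2,0,-1.3,0,0,0],[1,-4.2,0,-1.3,0,0,0],[1,-4.2,0,-1.3,0,0,0],[1,-3,0,-1,0,0,0],[1,-2,0,-1,0,0,0],[1,0,0,0,0,0,0],[1,0,0,0,0,0,0],[1,0,0,0,0,0,0]]]'; python3 -c "
from h import *
to([.6404,-.0791,.145],(.112,.9937))
c=cam('scene'); save(c,'d2.png',(270,130,430,340),4)
"
```

```text
t: 36.9
tool_pos: [0.5998, 0.1061, 0.2103]
orientation: [-1.256, -1.129, 1.13]
force: [0.9, 1.2, -1.9]
opening: 0.0114
t: 37.7
tool_pos: [0.6389, -0.0905, 0.2047]
orientation: [-1.256, -1.118, 1.128]
force: [-0.0, -0.4, -2.3]
opening: 0.0113
t 37.7 grasp [ 0.639  -0.0905  0.2127] R x [ 0.115  0.993 -0.001] y [-0.008 -0.001 -1.   ] F [-0.  -0.4 -2.3] op 0.0113 q [-0.22  0.27  1.37 -0.    1.5  -1.67]
turn deg [-0.45 -0.16 -0.08]
TCP shift cm (present tool axes) [ 1.16  6.77 -0.07]  in final axes [ 1.15  6.77 -0.02]
```

View pics/d2.png

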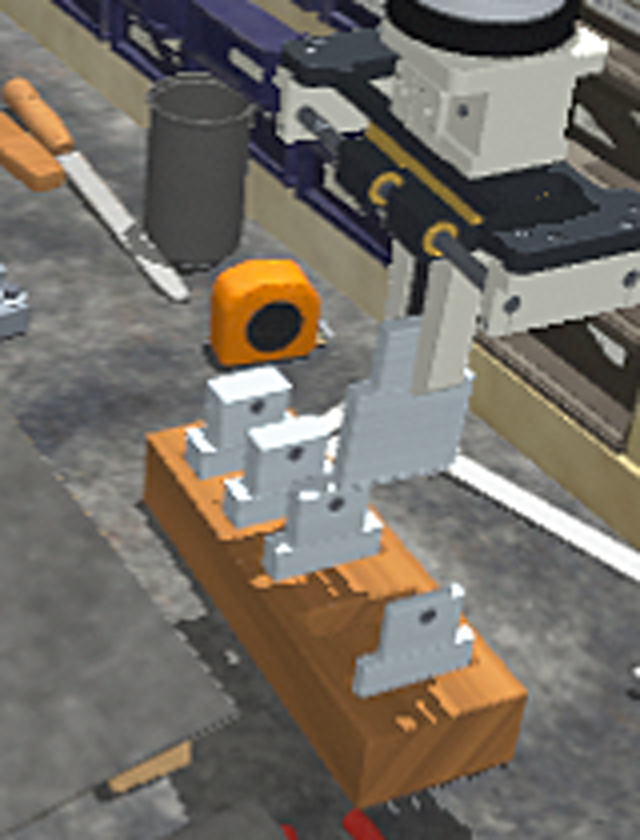

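```bash
python3 -m creep '[[[1,0.6,0,0,-0.4,0,0],[1,0.5,0,0,0,0,0],[1,0,1.5,0,0,0,0],[1,0,2,0,0,0,0],[1,0,2,0,0,0,0],[1,0,1.2,0,0,0,0],[1,0,0,0,0,0,0],[1,0,0,0,0,0,0]]]'; python3 -c "
from h import *
to([.6404,-.0791,.083],(.112,.9937))
c=cam('top');W=cloud(c);P=W.reshape(-1,3)
m=(abs(P[:,0]-.64)<.045)&(abs(P[:,1]+.08)<.025)&(P[:,2]>.10)&(P[:,2]<.135);print(m.sum(),P[m].mean(0),P[m].min(0),P[m].max(0))
"
```

```text
t: 38.55
tool_pos: [0.6395, -0.0721, 0.1327]
orientation: [-1.258, -1.129, 1.131]
force: [0.4, -0.1, -1.3]
opening: 0.0115
t 38.55 grasp [ 0.6395 -0.0721  0.1407] R x [ 0.107  0.994 -0.001] y [-0.    -0.001 -1.   ] F [ 0.4 -0.1 -1.3] op 0.0115 q [-0.19  0.31  1.46 -0.    1.37 -1.66]
turn deg [-0.02  0.3  -0.03]
TCP shift cm (present tool axes) [-0.68  5.77 -0.16]  in final axes [-0.69  5.77 -0.16]
7 [ 0.60925306 -0.064286    0.11160827] [ 0.60598208 -0.06491612  0.10179836] [ 0.61304284 -0.06358034  0.12472177]
```

```bash
python3 -m creep '[[[1,-0.35,0,-0.08,0,0.3,0],[1,-0.3,0,-0.08,0,0,0],[1,0,0,0,0,0,0],[1,0,0.8,0,0,0,0],[1,0,0.5,0,0,0,0],[1,0,0,0,0,0,0],[1,0,0,0,0,0,0],[1,0,0,0,0,0,0]]]'; python3 -c "
from h import *
to([.6404,-.0791,.083],(.112,.9937))
"
```

```text
t: 39.4
tool_pos: [0.6425, -0.0802, 0.122]
orientation: [-1.265, -1.128, 1.124]
force: [-0.3, 0.1, -1.6]
opening: 0.0114
t 39.4 grasp [ 0.6424 -0.0802  0.13  ] R x [ 0.113  0.994 -0.001] y [ 0.005 -0.002 -1.   ] F [-0.3  0.1 -1.6] op 0.0114 q [-0.2   0.32  1.47 -0.    1.35 -1.66]
turn deg [ 0.27 -0.06 -0.06]
TCP shift cm (present tool axes) [0.09 4.7  0.24]  in final axes [0.08 4.7  0.22]
```

```bash
python3 -m creep '[[[1,0.08,0,0.2,0.2,0,0],[1,0,0.5,0,0,0,0],[1,0,0.5,0,0,0,0],[1,0,0.5,0,0,0,0],[1,0,0.5,0,0,0,0],[1,0,0.5,0,0,0,0],[1,0,0.5,0,0,0,0],[1,0,0,0,0,0,0]]]'; python3 -c "
from h import *
to([.6404,-.0791,.083],(.112,.9937))
"
```

```text
t: 40.2
tool_pos: [0.649, -0.0801, 0.1001]
orientation: [-1.278, -1.139, 1.118]
force: [-0.3, -0.2, -2.3]
opening: 0.0114
t 40.2 grasp [ 0.6489 -0.0801  0.1081] R x [ 0.113  0.994 -0.002] y [ 0.021 -0.004 -1.   ] F [-0.3 -0.2 -2.3] op 0.0114 q [-0.2   0.34  1.48 -0.    1.29 -1.66]
turn deg [ 1.22 -0.04 -0.11]
TCP shift cm (present tool axes) [0.01 2.49 0.92]  in final axes [0.   2.51 0.87]
```

```bash
python3 -m creep '[[[1,0,-1,0,0.6,0,0],[1,0,-1,0,0.6,0,0],[1,0,-1,-0.2,0,0,0],[1,0,-0.8,0,0,0,0],[1,0,0,0,0,0,0],[1,0,0,0,0,0,0],[1,0,0,0,0,0,0],[1,0,0,0,0,0,0]]]'
cat > tilt.py <<'E'
from h import *
c=cam('scene');W=cloud(c)
s,t,R=st(); g=t-.008*R[:,1]
L=(W-g)@R   # tool axes: x thickness, y down, z = -rack y ish
print('grasp',g.round(4),'y',R[:,1].round(3),'F',s['force'])
h=.0058
m=(abs(L[...,0])<.012)&(L[...,1]>.022)&(L[...,1]<.069)&(abs(L[...,2])<.045)
Q=L[m]; print(m.sum())
for a in np.arange(.022,.07,.005):
    k=(Q[:,1]>=a)&(Q[:,1]<a+.005)
    if k.sum()>3: print(round(a,3),k.sum(),'z',np.percentile(Q[k,2],[2,50,98]).round(4),'x',Q[k,0].mean().round(4))
E
python3 tilt.py
```

```text
t: 41.0
tool_pos: [0.6499, -0.0801, 0.1399]
orientation: [-1.259, -1.122, 1.129]
force: [-0.1, 0.1, -1.7]
opening: 0.0112
grasp [ 0.6499 -0.0801  0.1478] y [-0.004 -0.001 -1.   ] F [-0.64192117  0.39780038 -2.8686463 ]
548
0.022 41 z [-0.0227  0.0222  0.0378] x -0.0061
0.027 68 z [-0.0197  0.0112  0.0388] x -0.0062
0.032 62 z [-0.0179  0.0143  0.0401] x -0.0063
0.037 60 z [-0.0176  0.0195  0.0402] x -0.0057
0.042 69 z [-0.0189  0.0151  0.0413] x -0.006
0.047 63 z [-0.0166  0.0146  0.0425] x -0.006
0.052 60 z [-0.0159  0.0151  0.0431] x -0.0061
0.057 56 z [-0.0144  0.018   0.0443] x -0.0063
0.062 53 z [-0.0149  0.0151  0.0428] x -0.0064
0.067 16 z [-0.0125  0.0093  0.0393] x -0.0062
```

```bash
python3 -m creep '[[[1,0,0,0.3,-5,0,0],[1,0,0,0.3,-5,0,0],[1,0,0,0,0,0,0],[1,0,0,0,0,0,0],[1,0,0,0,0,0,0],[1,0,0,0,0,0,0],[1,0,0,0,0,0,0],[1,0,0,0,0,0,0]]]'; python3 -c "
from h import *
to([.6427,-.0791,.13],(.112,.9937),-10)
s,t,R=st(); c=cam('scene');W=cloud(c);g=t-.008*R[:,1]
ex=np.array([.112,.9937,0]);ez=np.array([-.9937,.112,0])
L=W-g; X=L@ex;Z=L@ez;Y=-L[...,2]
for a in np.arange(.022,.07,.005):
    k=(abs(X)<.012)&(Y>=a)&(Y<a+.005)&(abs(Z)<.045)
    if k.sum()>3: print(round(a,3),k.sum(),np.percentile(Z[k],[2,98]).round(4),np.mean(X[k]).round(4))
"
```

```text
t: 41.85
tool_pos: [0.644, -0.0796, 0.1364]
orientation: [-1.388, -1.237, 1.051]
force: [-0.2, 0.1, -1.2]
opening: 0.0117
t 41.85 grasp [ 0.6427 -0.0794  0.1443] R x [ 0.113  0.994 -0.001] y [ 0.163 -0.02  -0.986] F [-0.2  0.1 -1.2] op 0.0117 q [-0.21  0.17  1.63  0.02  1.18 -1.67]
turn deg [-0.57 -0.05 -0.09]
TCP shift cm (present tool axes) [0.03 1.41 0.23]  in final axes [0.03 1.41 0.24]
0.022 41 [-0.0261  0.0336] -0.0063
0.027 56 [-0.0228  0.0339] -0.0063
0.032 67 [-0.0254  0.0338] -0.0063
0.037 63 [-0.0241  0.0334] -0.0062
0.042 63 [-0.0246  0.0335] -0.0063
0.047 54 [-0.0225  0.0343] -0.0064
0.052 61 [-0.025   0.0344] -0.0064
0.057 56 [-0.0246  0.0332] -0.0063
0.062 59 [-0.0225  0.0341] -0.0066
0.067 34 [-0.0242  0.0336] -0.0059
```

```bash
python3 -m creep '[[[1,0,0.6,0.1,0,0,0],[1,0,0.8,0.13,0,0,0],[1,0,0.8,0.13,0,0,0],[1,0,0.6,0.1,0,0,0],[1,0,0.6,0.1,0,0,0],[1,0,0.5,0.08,0,0,0],[1,0,0,0,0,0,0],[1,0,0,0,0,0,0]]]'; python3 -c "
from h import *
to([.6427,-.0791,.082],(.112,.9937),-10)"
```

```text
t: 42.7
tool_pos: [0.6432, -0.0795, 0.0926]
orientation: [-1.386, -1.236, 1.052]
force: [-0.3, -0.5, -2.0]
opening: 0.0117
t 42.7 grasp [ 0.642  -0.0794  0.1005] R x [ 0.113  0.994 -0.001] y [ 0.16  -0.02  -0.987] F [-0.3 -0.5 -2. ] op 0.0117 q [-0.21  0.21  1.66  0.02  1.1  -1.67]
turn deg [-0.71 -0.05 -0.09]
TCP shift cm (present tool axes) [0.04 1.83 0.22]  in final axes [0.04 1.83 0.24]
```

```bash
python3 -m creep '[[[1,0,0.5,0.08,0,0,0],[1,0,0.5,0.08,0,0,0],[1,0,0.4,0.06,0,0,0],[1,0,0.3,0.05,0,0,0],[1,0,0.2,0.03,0,0,0],[1,0,0.2,0.03,0,0,0],[1,0,0.1,0.02,0,0,0],[1,0,0.1,0.02,0,0,0]]]'; python3 -c "
from h import *
to([.6427,-.0791,.082],(.112,.9937),-10)"
```

```text
t: 43.5
tool_pos: [0.6443, -0.0798, 0.071]
orientation: [-1.388, -1.237, 1.051]
force: [-7.2, 0.6, 7.4]
opening: 0.0115
t 43.5 grasp [ 0.643  -0.0796  0.0789] R x [ 0.113  0.994 -0.002] y [ 0.162 -0.02  -0.987] F [-7.2  0.6  7.4] op 0.0115 q [-0.21  0.24  1.68  0.02  1.06 -1.67]
turn deg [-0.59 -0.03 -0.1 ]
TCP shift cm (present tool axes) [ 0.05 -0.32 -0.02]  in final axes [ 0.05 -0.32 -0.03]
```

```bash
python3 -m creep '[[[0.9,0,-0.05,0,0,0,0],[0.75,0,0,0,0,0,0],[0.75,0,-1,-0.16,0,0,0],[0.75,0,-1.5,-0.25,0,0,0],[0.75,0,-2.5,-0.4,0,0,0],[0.75,0,-1,0,5,0,0],[0.75,-1,0,0,4.5,0,0],[0.75,-3,0,0,0,0,0]]]' 45; python3 -c "
from h import *
to([.6334,-.1232,.13],(.115,.9934))
c=cam('top');P=cloud(c).reshape(-1,3)
ex=np.array([.115,.9934]);ey=np.array([-ex[1],ex[0]])
Q=P[:,:2]-[.6436,-.035]; X=Q@ex; Y=Q@ey; z=P[:,2]
for i in(1,2):
    m=(abs(X-(-.09+.045*i))<.02)&(abs(Y)<.04)&(z>.086)&(z<.1)
    print(i+1,m.sum(),np.median(X[m]) if m.any() else 0,z[m].max() if m.any() else 0)
"
```

```text
t: 44.3
tool_pos: [0.6396, -0.1168, 0.1428]
orientation: [-1.259, -1.127, 1.129]
force: [0.3, -0.2, -0.9]
opening: 0.0234
t 44.3 grasp [ 0.6396 -0.1168  0.1508] R x [ 0.109  0.994 -0.001] y [-0.001 -0.001 -1.   ] F [ 0.3 -0.2 -0.9] op 0.0234 q [-0.26  0.32  1.43 -0.    1.39 -1.72]
turn deg [-0.04  0.34 -0.06]
TCP shift cm (present tool axes) [-0.7   2.08  0.55]  in final axes [-0.7   2.08  0.54]
2 12 -0.04604064937924687 0.09600607518505792
3 110 0.0009347068966416996 0.09797508360861061
```

```bash
python3 -m creep '[[[0.75,-0.5,0,0.4,0,0.3,0],[0.75,0,0,0,0,0,0],[0.75,0,1,0,0,0,0],[0.75,0,1,0,0,0,0],[0.75,0,0,0,0,0,0],[0.75,0,0,0,0,0,0],[0.75,0,0,0,0,0,0],[0.75,0,0,0,0,0,0]]]'; python3 -c "
from h import *
to([.6334,-.1232,.08],(.115,.9934))"
```

```text
t: 45.15
tool_pos: [0.6349, -0.1265, 0.1245]
orientation: [-1.269, -1.123, 1.123]
force: [0.5, 0.0, -0.2]
opening: 0.0232
t 45.15 grasp [ 0.6348 -0.1265  0.1325] R x [ 0.118  0.993 -0.004] y [ 0.005 -0.005 -1.   ] F [ 0.5  0.  -0.2] op 0.0232 q [-0.27  0.32  1.47 -0.    1.35 -1.73]
turn deg [ 0.3  -0.15 -0.23]
TCP shift cm (present tool axes) [0.34 5.25 0.21]  in final axes [0.32 5.25 0.19]
```

```bash
python3 -m creep '[[[0.75,0.28,0,0.2,0.3,0,-0.2],[0.75,0,1.2,0,0,0,0],[0.75,0,1.5,0,0,0,0],[0.75,0,1.5,0,0,0,0],[0.75,0,0.8,0,0,0,0],[0.75,0,0,0,0,0,0],[1,0,0,0,0,0,0],[1,0,0,0,0,0,0]]]'; python3 -m creep '[[[1,0,0,0,0,0,0],[1,0,0,0,0,0,0],[1,0,0,0,0,0,0],[1,0,0,0,0,0,0],[1,0,0,0,0,0,0],[1,0,0,0,0,0,0],[1,0,0,0,0,0,0],[1,0,0,0,0,0,0]]]'; python3 -c "
from h import *
to([.6334,-.1232,.08],(.115,.9934))"
```

```text
t: 45.95
tool_pos: [0.632, -0.1229, 0.0682]
orientation: [-1.26, -1.12, 1.123]
force: [0.7, -0.6, -0.3]
opening: 0.0118
t: 46.75
tool_pos: [0.6328, -0.1232, 0.0698]
orientation: [-1.262, -1.121, 1.122]
force: [-1.1, -0.5, -1.1]
opening: 0.0077
t 46.75 grasp [ 0.6328 -0.1232  0.0778] R x [ 0.118  0.993 -0.   ] y [-0.001 -0.    -1.   ] F [-1.1 -0.5 -1.1] op 0.0077 q [-0.27  0.37  1.51 -0.    1.27 -1.72]
turn deg [-0.06 -0.15 -0.01]
TCP shift cm (present tool axes) [ 0.   -0.22 -0.06]  in final axes [ 0.   -0.22 -0.06]
```

```bash
python3 -m creep '[[[1,0,-0.5,0,0,0,0],[1,0,-1,0,0,0,0],[1,0,-1.5,0,0,0,0],[1,0,-2.5,0,0,0,0],[1,0,-2.5,0,0,0,0],[1,0,-3,0,0,0,0],[1,0,-2.5,0,0,0,0],[1,0,0,0,0,0,0]]]'; python3 -m creep '[[[1,3,0,0.5,0,-8,0],[1,4,0,0.7,0,0,0],[1,4.2,0,0.7,0,0,0],[1,4.2,0,0.7,0,0,0],[1,4.2,0,0.7,0,0,0],[1,4.2,0,0.7,0,0,0],[1,4.2,0,0.7,0,0,0],[1,4.2,0,0.7,0,0,0]]]';python3 -c "
from h import *
to([.552,.322,.205],(-.028,1))"
```

```text
t: 47.55
tool_pos: [0.6334, -0.1232, 0.2177]
orientation: [-1.265, -1.123, 1.121]
force: [-0.3, -0.1, 0.3]
opening: 0.008
t: 48.35
tool_pos: [0.5735, 0.202, 0.214]
orientation: [-1.207, -1.224, 1.223]
force: [1.2, 0.2, -1.6]
opening: 0.0079
t 48.35 grasp [0.5735 0.202  0.222 ] R x [-0.018  1.    -0.004] y [ 0.004 -0.004 -1.   ] F [ 1.2  0.2 -1.6] op 0.0079 q [ 0.26  0.16  1.49 -0.01  1.49 -1.33]
turn deg [ 0.25 -0.59 -0.24]
TCP shift cm (present tool axes) [12.05  1.64  1.95]  in final axes [12.06  1.7   1.82]
```

```bash
python3 -m creep '[[[1,3.2,0.3,0.4,0,-0.6,0],[1,3,0.4,0.4,0,0,0],[1,2.2,0.5,0.3,0,0,0],[1,1.5,0.5,0.3,0,0,0],[1,0.8,0.5,0,0,0,0],[1,0,0.5,0,0,0,0],[1,0,0,0,0,0,0],[1,0,0,0,0,0,0]]]';python3 -c "
from h import *
to([.552,.322,.18],(-.028,1))"
```

```text
t: 49.15
tool_pos: [0.5518, 0.3161, 0.1804]
orientation: [-1.197, -1.232, 1.239]
force: [1.1, 0.3, -1.2]
opening: 0.0082
t 49.15 grasp [0.5518 0.3162 0.1884] R x [-0.034  0.999 -0.006] y [-0.    -0.006 -1.   ] F [ 1.1  0.3 -1.2] op 0.0082 q [ 0.44  0.26  1.44 -0.01  1.45 -1.16]
turn deg [-0.02  0.37 -0.32]
TCP shift cm (present tool axes) [ 0.59  0.84 -0.04]  in final axes [ 0.59  0.84 -0.04]
```

```bash
python3 -m creep '[[[1,0.5,0,0,0,0.4,-0.3],[1,0,0,0,0,0,0],[1,0,0,0,0,0,0],[1,0,0.4,0,0,0,0],[1,0,0.4,0,0,0,0],[1,0,0.3,0,0,0,0],[1,0,0,0,0,0,0],[1,0,0,0,0,0,0]]]';python3 -c "
from h import *
to([.552,.322,.172],(-.028,1))"; python3 tilt.py
```

```text
t: 49.95
tool_pos: [0.5532, 0.319, 0.1695]
orientation: [-1.199, -1.227, 1.225]
force: [-0.8, -0.6, -1.9]
opening: 0.0078
t 49.95 grasp [0.5532 0.319  0.1775] R x [-0.023  1.     0.   ] y [ 0.001  0.    -1.   ] F [-0.8 -0.6 -1.9] op 0.0078 q [ 0.44  0.27  1.45 -0.    1.43 -1.15]
turn deg [ 0.07 -0.28  0.01]
TCP shift cm (present tool axes) [0.31 0.55 0.12]  in final axes [0.31 0.55 0.12]
grasp [0.5532 0.3189 0.1774] y [ 0.001  0.    -1.   ] F [ 0.79589745  0.4410888  -1.97984166]
394
0.022 41 z [-0.0306 -0.0032  0.027 ] x -0.0061
0.027 45 z [-0.0326 -0.0014  0.0267] x -0.0053
0.032 44 z [-0.0323  0.0035  0.0268] x -0.0057
0.037 43 z [-0.0302 -0.0003  0.0269] x -0.0058
0.042 45 z [-0.0314 -0.003   0.0271] x -0.0054
0.047 40 z [-0.0276  0.0025  0.0273] x -0.0056
0.052 46 z [-0.0289  0.0027  0.0275] x -0.0053
0.057 40 z [-0.0272 -0.0026  0.027 ] x -0.0057
0.062 37 z [-0.0295  0.0031  0.0273] x -0.0057
0.067 13 z [-0.0247 -0.002   0.0201] x -0.0045
```

```bash
python3 -m creep '[[[1,0.28,0,0.2,0,-0.3,0],[1,0,0,0,0,0,0],[1,0,0.2,0,0,0,0],[1,0,0.3,0,0,0,0],[1,0,0.3,0,0,0,0],[1,0,0.2,0,0,0,0],[1,0,0.2,0,0,0,0],[1,0,0.2,0,0,0,0]]]';python3 -c "
from h import *
to([.551,.322,.1268],(-.028,1))"
```

```text
t: 50.8
tool_pos: [0.5511, 0.3222, 0.1548]
orientation: [-1.196, -1.232, 1.229]
force: [0.5, 0.1, -1.7]
opening: 0.0077
t 50.8 grasp [0.5511 0.3222 0.1628] R x [-0.029  1.     0.   ] y [ 0.002  0.001 -1.   ] F [ 0.5  0.1 -1.7] op 0.0077 q [ 0.45  0.27  1.46 -0.    1.4  -1.15]
turn deg [0.11 0.06 0.03]
TCP shift cm (present tool axes) [-0.02  3.6   0.02]  in final axes [-0.02  3.6   0.01]
```

```bash
python3 -m creep '[[[1,0,0.2,0,0,0,0],[1,0,0.3,0,0,0,0],[1,0,0.3,0,0,0,0],[1,0,0.3,0,0,0,0],[1,0,0.3,0,0,0,0],[1,0,0.3,0,0,0,0],[1,0,0.2,0,0,0,0],[1,0,0.2,0,0,0,0]]]';python3 -c "
from h import *
to([.551,.322,.1268],(-.028,1))"
```

```text
t: 51.6
tool_pos: [0.5511, 0.3221, 0.1316]
orientation: [-1.196, -1.232, 1.23]
force: [-0.3, -0.5, -2.7]
opening: 0.0076
t 51.6 grasp [0.5511 0.3221 0.1396] R x [-0.029  1.     0.   ] y [ 0.001  0.    -1.   ] F [-0.3 -0.5 -2.7] op 0.0076 q [ 0.45  0.29  1.48 -0.    1.36 -1.15]
turn deg [0.08 0.06 0.02]
TCP shift cm (present tool axes) [-0.01  1.28  0.01]  in final axes [-0.01  1.28  0.01]
```

```bash
python3 -m creep '[[[1,0,0.3,0,0,0,0],[1,0,0.3,0,0,0,0],[1,0,0.3,0,0,0,0],[1,0,0.15,0,0,0,0],[1,0,0.1,0,0,0,0],[1,0,0.1,0,0,0,0],[1,0,0.1,0,0,0,0],[1,0,0.1,0,0,0,0]]]';python3 -c "
from h import *
to([.551,.322,.1268],(-.028,1))"
```

```text
t: 52.4
tool_pos: [0.5513, 0.3222, 0.1174]
orientation: [-1.196, -1.232, 1.229]
force: [-4.4, -2.1, 6.7]
opening: 0.0077
t 52.4 grasp [0.5513 0.3222 0.1254] R x [-0.029  1.     0.   ] y [ 0.002  0.    -1.   ] F [-4.4 -2.1  6.7] op 0.0077 q [ 0.45  0.31  1.5  -0.    1.34 -1.15]
turn deg [0.11 0.06 0.02]
TCP shift cm (present tool axes) [-0.02 -0.14  0.03]  in final axes [-0.02 -0.14  0.03]
```

```bash
python3 -m creep '[[[1,0,-0.1,0,0,0,0],[1,0,-0.1,0,0,0,0],[1,0.1,0,0,0,0,0],[1,0.1,0,0,0,0,0],[1,0.1,0,0,0,0,0],[1,0.1,0,0,0,0,0],[1,0.1,0,0,0,0,0],[1,0.1,0,0,0,0,0]]]' | grep -E 'pos|force'; python3 -m creep '[[[1,-0.1,0,0,0,0,0],[1,-0.1,0,0,0,0,0],[1,-0.1,0,0,0,0,0],[1,-0.1,0,0,0,0,0],[1,-0.1,0,0,0,0,0],[1,-0.1,0,0,0,0,0],[1,-0.1,0,0,0,0,0],[1,-0.1,0,0,0,0,0]]]' | grep -E 'pos|force|orient'
```

```text
tool_pos: [0.5517, 0.3258, 0.1197]
force: [-0.2, -4.8, 1.5]
tool_pos: [0.5514, 0.3221, 0.1195]
orientation: [-1.194, -1.235, 1.227]
force: [0.2, 3.3, -2.9]
```

```bash
python3 -m creep '[[[1,0.1,0,0,0,0,0],[1,0.1,0,0,0,0,0],[1,0.1,0,0,0,0,0],[1,0.1,0,0,0,0,0],[1,0.1,0,0,0,0,0],[1,0.1,0,0,0,0,0],[1,0.2,0,0,0,0,0],[1,0.2,0,0,0,0,0]]]' | grep -E 'pos|force|orient'; python3 -m creep '[[[1,-0.1,0,0,0,0,0],[1,-0.1,0,0,0,0,0],[1,-0.1,0,0,0,0,0],[1,-0.1,0,0,0,0,0],[1,-0.1,0,0,0,0,0],[1,-0.1,0,0,0,0,0],[1,-0.2,0,0,0,0,0],[1,-0.2,0,0,0,0,0]]]' | grep -E 'pos|force|orient'; python3 -m creep '[[[1,-0.2,0,0,0,0,0],[1,-0.2,0,0,0,0,0],[1,0,0,0,0,0,0],[1,0,0,0,0,0,0],[1,0.1,0,0,0,0,0],[1,0.1,0,0,0,0,0],[1,0,0,0,0,0,0],[1,0,0,0,0,0,0]]]' | grep -E 'pos|force|orient'; python3 -c "
from h import *
c=cam('top');P=cloud(c).reshape(-1,3); np.savez('/tmp/e1',W=cloud(c),f=c['frame'])
m=(abs(P[:,0]-.551)<.05)&(abs(P[:,1]-.322)<.06)&(P[:,2]>.096)&(P[:,2]<.106); print(m.sum(),cv2.minAreaRect((P[m,:2]*1000).astype(np.float32)))"
```

```text
tool_pos: [0.5513, 0.328, 0.1194]
orientation: [-1.2, -1.229, 1.231]
force: [-1.8, -3.5, 0.6]
tool_pos: [0.5513, 0.3223, 0.1194]
orientation: [-1.194, -1.235, 1.227]
force: [-1.6, 3.1, -2.0]
tool_pos: [0.5514, 0.3186, 0.1194]
orientation: [-1.196, -1.233, 1.228]
force: [0.4, 1.4, -1.4]
2 ((572.5508422851562, 278.5396728515625), (2.2447197437286377, 0.0), 175.95777893066406)
```

```bash
python3 -m creep '[[[1,0.1,0,0,0,0,0],[1,0.1,0,0,0,0,0],[1,0.1,0.1,0,0,0,0],[0.8,0,0.1,0,0,0,0],[0.7,0,0,0,0,0,0],[0.7,0,0,0,0,0,0],[0.7,0,-1.5,0,0,0,0],[0.7,0,-2.5,0,0,0,0]]]' | grep -E 'pos|force'; python3 -m creep '[[[0.7,0,-3,0,0,0,0],[0.7,-2,-3,2,0,0,0],[0.7,-4,0,4,0,0,0],[0.5,-4,0,4,0,0,0],[0.5,-3,0,3,0,0,0],[0.3,-3,0,3,0,0,0],[0,-1,0,1,0,0,0],[0,0,0,0,0,0,0]]]' | grep -E 'pos|force'; python3 -c "
from h import *
c=cam('top');W=cloud(c);P=W.reshape(-1,3);save(c,'e2.png',(170,190,320,310),5)
m=(abs(P[:,0]-.551)<.05)&(abs(P[:,1]-.322)<.06)&(P[:,2]>.096)&(P[:,2]<.106); print(m.sum(),cv2.minAreaRect((P[m,:2]*1000).astype(np.float32)))
m=(abs(P[:,0]-.551)<.05)&(abs(P[:,1]-.322)<.06)&(P[:,2]>.135)&(P[:,2]<.15); print(m.sum(),cv2.minAreaRect((P[m,:2]*1000).astype(np.float32)),P[m,2].mean())
m=(abs(P[:,0]-.50)<.04)&(abs(P[:,1]-.322)<.035)&(P[:,2]>.046)&(P[:,2]<.056); print('sl jaw',P[m].min(0),P[m].max(0))"
```

```text
tool_pos: [0.5494, 0.3202, 0.1554]
force: [-0.2, 1.5, 0.7]
tool_pos: [0.3899, 0.1499, 0.2315]
force: [-1.0, -0.2, 0.4]
542 ((553.9689331054688, 318.16571044921875), (79.71627807617188, 55.74101257324219), 89.03266906738281)
70 ((553.9751586914062, 318.43621826171875), (38.35053253173828, 7.244483470916748), 1.6377687454223633) 0.1411755194250378
sl jaw [0.46047161 0.28722719 0.04604945] [0.52907536 0.3568619  0.05542352]
```

View pics/e2.png

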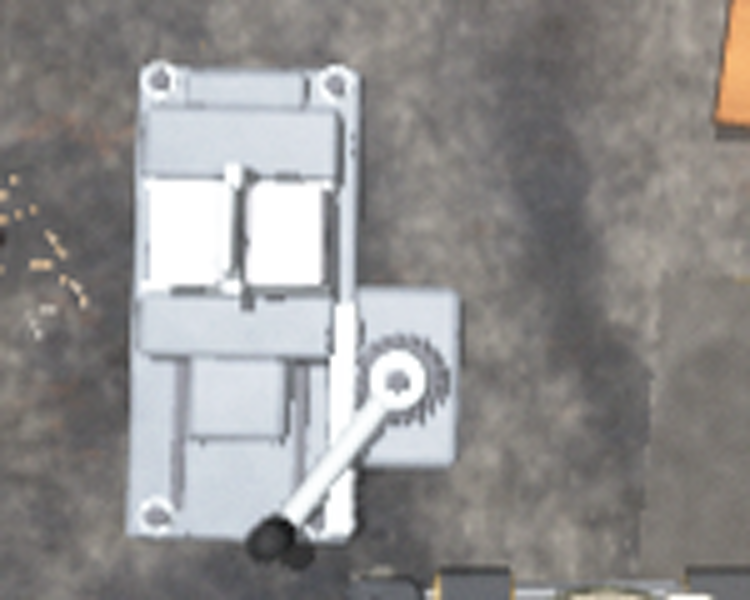

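```bash
python3 -c "
from h import *
c=cam('top');W=cloud(c);P=W.reshape(-1,3)
m=(np.hypot(*(P[:,:2]-[.412,.297]).T)<.035)&(P[:,2]>.105)&(P[:,2]<.13); g=P[m].mean(0); print(m.sum(),g,P[m].min(0),P[m].max(0))
print(np.hypot(*(g[:2]-[.482,.241])),np.degrees(np.arctan2(g[1]-.241,g[0]-.482)))
to([g[0],g[1],.19],(0,1))"
```

```text
56 [0.41147611 0.29724587 0.11647655] [0.40338141 0.28960024 0.10776908] [0.41930067 0.30641033 0.12137571]
0.09020652246160543 141.42611729414395
t 58.15 grasp [0.3909 0.1509 0.2394] R x [-0.032  0.999  0.006] y [ 0.018  0.006 -1.   ] F [-0.1 -1.1 -0.7] op 0.0714 q [ 0.24 -0.4   1.97  0.    1.56 -1.36]
turn deg [1.02 1.84 0.34]
TCP shift cm (present tool axes) [14.53  5.07 -2.43]  in final axes [14.63  4.94 -2.05]
```

```bash
python3 -m creep '[[[0,3.2,0.8,-0.5,1,1.8,0],[0,3.2,1,-0.5,0,0,0],[0,3.2,1,-0.5,0,0,0],[0,2.5,1,-0.5,0,0,0],[0,1.5,1,0,0,0,0],[0,0.7,0,0,0,0,0],[0,0,0,0,0,0,0],[0,0,0,0,0,0,0]]]' 25 | grep pos; python3 -c "
from h import *
to([.4115,.2972,.104],(0,1))"
```

```text
tool_pos: [0.416, 0.3068, 0.1853]
t 58.95 grasp [0.4159 0.3067 0.1933] R x [-0.002  1.     0.008] y [ 0.003  0.008 -1.   ] F [-0.4 -0.6 -0.2] op 0.0931 q [ 0.53 -0.08  1.78  0.    1.43 -1.04]
turn deg [0.2  0.13 0.44]
TCP shift cm (present tool axes) [-1.03  8.92  0.48]  in final axes [-0.96  8.93  0.45]
```

```bash
python3 -m creep '[[[0,-0.9,0,0.4,0,0,0.4],[0,0,2,0,0,0,0],[0,0,2.5,0,0,0,0],[0,0,2.5,0,0,0,0],[0.3,0,1.6,0,0,0,0],[0.7,0,0,0,0,0,0],[1,0,0,0,0,0,0],[1,0,0,0,0,0,0]]]' | grep pos; python3 -m creep '[[[1,0,0,0,0,0,0],[1,0,0,0,0,0,0],[1,0,0,0,0,0,0],[1,0,0,0,0,0,0],[1,0,0,0,0,0,0],[1,0,0,0,0,0,0],[1,0,0,0,0,0,0],[1,0,0,0,0,0,0]]]' | grep -E 'pos|force|open'; python3 -m creep '[[[1,0.2,0,-0.15,0,0,0],[1,0.3,0,-0.2,0,0,0],[1,0.4,0,-0.3,0,0,0],[1,0.4,0,-0.3,0,0,0],[1,0.5,0,-0.4,0,0,0],[1,0.5,0,-0.4,0,0,0],[1,0.5,0,-0.4,0,0,0],[1,0.5,0,-0.4,0,0,0]]]' | grep -E 'pos|force|open'
```

```text
tool_pos: [0.4159, 0.2912, 0.1042]
tool_pos: [0.4163, 0.2948, 0.1081]
force: [0.2, -0.5, -0.1]
opening: 0.0176
tool_pos: [0.4416, 0.3148, 0.1061]
force: [0.2, -0.1, -0.2]
opening: 0.001
```

```bash
python3 -m creep '[[[1,0,-2,0,0,0,0],[0.5,0,-3,0,0,0,0],[0,-1,-1,1,0,0,0],[0,-0.5,0,1,0,0,0],[0,0,0,0.5,0,0,0],[0,0,0,0,0,0,0],[0,0,0,0,0,0,0],[0,0,0,0,0,0,0]]]' 30 | grep pos; python3 -c "
from h import *
c=cam('scene');W=cloud(c);P=W.reshape(-1,3)
m=(np.hypot(*(P[:,:2]-[.412,.297]).T)<.025)&(P[:,2]>.08)&(P[:,2]<.116); print(m.sum(),P[m].mean(0))
import numpy as np
Ws=np.load('/tmp/scene0.npz')['W'].reshape(-1,3)
m=(np.hypot(*(Ws[:,:2]-[.412,.297]).T)<.025)&(Ws[:,2]>.08)&(Ws[:,2]<.116); print('start',m.sum(),Ws[m].mean(0))
to([.4115,.2975,.104],(0,1))"
```

```text
tool_pos: [0.4162, 0.306, 0.1678]
126 [0.41064544 0.29161202 0.09920548]
start 126 [0.41054444 0.29131919 0.09974545]
t 62.2 grasp [0.4161 0.306  0.1757] R x [ 0.003  1.    -0.015] y [ 0.006 -0.015 -1.   ] F [ 0.7 -0.2 -0.5] op 0.0556 q [ 0.55 -0.05  1.79 -0.02  1.41 -1.02]
turn deg [ 0.35 -0.19 -0.87]
TCP shift cm (present tool axes) [-0.73  7.18  0.51]  in final axes [-0.84  7.17  0.47]
```

```bash
python3 -m creep '[[[0,-0.8,0,0.5,0.3,0,-0.9],[0,0,0,0,0,7.6,0],[0,0,0,0,0,7.6,0],[0,0,0,0,0,7.6,0],[0,0,0,0,0,7.6,0],[0,0,0,0,0,7.6,0],[0,0,0,0,0,0,0],[0,0,0,0,0,0,0]]]' 30 | grep pos; python3 -c "
from h import *
to([.411,.297,.104],(.62,.79))"
```

```text
tool_pos: [0.4092, 0.2936, 0.1654]
t 63.0 grasp [0.4092 0.2935 0.1734] R x [ 0.635  0.772 -0.001] y [-0.005  0.003 -1.   ] F [-0.6  0.4  0.3] op 0.0927 q [ 0.52 -0.09  1.83  0.01  1.4  -0.37]
turn deg [-0.34 -1.33 -0.05]
TCP shift cm (present tool axes) [0.39 6.94 0.04]  in final axes [0.38 6.94 0.07]
```

```bash
python3 -m creep '[[[0,0.35,0,0,0,0,0],[0,0,1.5,0,0,0,0],[0,0,2,0,0,0,0],[0,0,2,0,0,0,0],[0.4,0,1.4,0,0,0,0],[0.7,0,0,0,0,0,0],[1,0,0,0,0,0,0],[1,0,0,0,0,0,0]]]' | grep pos; python3 -m creep '[[[1,0,0,0,0,0,0],[1,0,0,0,0,0,0],[1,0,0,0,0,0,0],[1,0,0,0,0,0,0],[1,0,0,0,0,0,0],[1,0.1,0,0,0,0,0],[1,0.2,0,0,0,0,0],[1,0.3,0,0,0,0,0]]]' | grep -E 'pos|force|open'
```

```text
tool_pos: [0.4101, 0.296, 0.0896]
tool_pos: [0.4129, 0.2984, 0.0924]
force: [-14.7, -17.8, 17.3]
opening: 0.0187
```

```bash
python3 -m creep '[[[1,0.4,0,0,0,0,0],[1,0.4,0,0,0,0,0],[1,0.5,0,0,0,0,0],[1,0.5,0,0,0,0,0],[1,0.5,0,0,0,0,0],[1,0.5,0,0,0,0,0],[1,0.5,0,0,0,0,0],[1,0.5,0,0,0,0,0]]]' | grep -E 'pos|force|open'; python3 -m creep '[[[0.6,0.3,0,0,0,0,0],[0.5,0,0,0,0,0,0],[0.3,0,0,0,0,0,0],[0,0,0,0,0,0,0],[0,0,0,0,0,0,0],[0,0,-1.5,0,0,0,0],[0,0,-3,0,0,0,0],[0,0,-3,0,0,0,0]]]' | grep -E 'pos|force|open';  python3 -c "
from h import *
c=cam('scene');W=cloud(c);P=W.reshape(-1,3)
m=(np.hypot(*(P[:,:2]-[.412,.297]).T)<.025)&(P[:,2]>.08)&(P[:,2]<.116); print(m.sum(),P[m].mean(0))
to([.5515,.3185,.2],(-.028,1))"
```

```text
tool_pos: [0.4126, 0.2984, 0.0914]
force: [-19.7, -23.6, 25.0]
opening: 0.0209
tool_pos: [0.4161, 0.303, 0.1645]
force: [0.8, 0.1, 0.4]
opening: 0.0801
120 [0.41058803 0.29145713 0.09949086]
t 66.25 grasp [0.4194 0.3053 0.1786] R x [ 0.621  0.777 -0.104] y [-0.076 -0.073 -0.994] F [0.6 1.3 4.4] op 0.084 q [ 0.55  0.05  1.69 -0.02  1.51 -0.35]
turn deg [ -2.87 -40.27  -5.45]
TCP shift cm (present tool axes) [ 9.09 -3.24 -9.46]  in final axes [  1.    -2.14 -13.3 ]
```

```bash
python3 -m creep '[[[0.5,0,-2,0,-2,-8,-3],[0.6,0,-1,0,-1,-8,-2.5],[0.75,0,0,0,0,-8,0],[0.75,0,0,0,0,-8,0],[0.75,0,0,-2,0,-8,0],[0.75,0,0,-3,0,0,0],[0.75,0,0,-3,0,0,0],[0.75,0,0,-2,0,0,0]]]' 30| grep pos; python3 -m creep '[[[0.75,0,0,-1.5,0,0,0],[0.75,0,0,-0.5,0,0,0],[0.75,0,0,0,0,0,0],[0.75,0,0,0,0,0,0],[0.75,0,0,0,0,0,0],[0.75,0,0,0,0,0,0],[0.75,0,0,0,0,0,0],[0.75,0,0,0,0,0,0]]]' | grep pos; python3 -c "
from h import *
to([.5535,.3184,.128],(-.028,1))"
```

```text
tool_pos: [0.5256, 0.3128, 0.2198]
tool_pos: [0.5467, 0.3146, 0.2245]
t 67.85 grasp [0.5464 0.3146 0.2325] R x [-0.052  0.999 -0.007] y [ 0.038 -0.005 -0.999] F [-0.4 -0.2 -0.5] op 0.0232 q [ 0.45  0.19  1.44 -0.02  1.49 -1.17]
turn deg [ 2.14  1.4  -0.37]
TCP shift cm (present tool axes) [ 0.42 10.46 -0.31]  in final axes [ 0.36 10.45 -0.69]
```

```bash
python3 -m creep '[[[0.75,0.35,0,-0.5,2,1.4,-0.4],[0.75,0,2,0,0,0,0],[0.75,0,2,0,0,0,0],[0.75,0,1.5,0,0,0,0],[0.75,0,0,0,0,0,0],[0.75,0,0,0,0,0,0],[0.75,0,0,0,0,0,0],[0.75,0,0,0,0,0,0]]]' 40| grep pos; python3 -c "
from h import *
to([.5535,.3184,.128],(-.028,1))
c=cam('top');P=cloud(c).reshape(-1,3); R=st()[2]
m=(abs(P[:,0]-.551)<.05)&(abs(P[:,1]-.322)<.06)&(P[:,2]>.096)&(P[:,2]<.106); print(m.sum(),P[m].min(0),P[m].max(0))"
```

```text
tool_pos: [0.5519, 0.3195, 0.1709]
t 68.65 grasp [0.5518 0.3194 0.1789] R x [-0.028  1.     0.002] y [ 0.004  0.002 -1.   ] F [ 0.3  0.8 -2.1] op 0.0231 q [ 0.44  0.26  1.45  0.    1.43 -1.15]
turn deg [0.26 0.01 0.13]
TCP shift cm (present tool axes) [-0.12  5.09 -0.14]  in final axes [-0.11  5.09 -0.16]
21 [0.55491681 0.27825223 0.09706502] [0.57364166 0.28540778 0.10556763]
```

```bash
python3 -m creep '[[[0.75,-0.1,0.8,-0.1,0,0,0],[0.75,0,1.4,0,0,0,0],[0.75,0,1.4,0,0,0,0],[0.75,0,1.2,0,0,0,0],[0.9,0,0.1,0,0,0,0],[1,0,0,0,0,0,0],[1,0,0,0,0,0,0],[1,0,0,0,0,0,0]]]' 40| grep pos; python3 -m creep '[[[1,0,0,0,0,0,0],[1,0,-0.1,0,0,0,0],[1,0,-0.2,0,0,0,0],[1,0.1,0,0,0,0,0],[1,0.1,0,0,0,0,0],[1,0.1,0,0,0,0,0],[1,0.15,0,0,0,0,0],[1,0.15,0,0,0,0,0]]]' | grep -E 'pos|force|open'; python3 -m creep '[[[1,-0.1,0,0,0,0,0],[1,-0.1,0,0,0,0,0],[1,-0.1,0,0,0,0,0],[1,-0.1,0,0,0,0,0],[1,-0.15,0,0,0,0,0],[1,-0.15,0,0,0,0,0],[1,-0.15,0,0,0,0,0],[1,-0.15,0,0,0,0,0]]]' | grep -E 'pos|force|open'; python3 -m creep '[[[1,0.1,0,0,0,0,0],[1,0.1,0,0,0,0,0],[1,0.1,0,0,0,0,0],[1,0.1,0,0,0,0,0],[1,0.15,0,0,0,0,0],[1,0.15,0,0,0,0,0],[1,0.15,0,0,0,0,0],[1,0.15,0,0,0,0,0]]]' | grep -E 'pos|force|open'
```

```text
tool_pos: [0.5529, 0.3187, 0.117]
tool_pos: [0.5534, 0.3202, 0.1214]
force: [-0.6, -7.4, 1.1]
opening: 0.0081
tool_pos: [0.5534, 0.3182, 0.1216]
force: [0.7, 8.8, -5.1]
opening: 0.0079
tool_pos: [0.5533, 0.3202, 0.1217]
force: [-0.5, -7.5, 1.9]
opening: 0.0074
```

```bash
python3 -m creep '[[[1,-0.1,0,0,0,0,0],[1,0,-0.5,0,0,0,0],[1,0,-1,0,0,0,0],[1,0,-1,0,0,0,0],[1,0,-1,0,0,0,0],[1,0,-1,0,0,0,0],[1,0,-0.6,0,0,0,0],[1,0,0,0,0,0,0]]]' | grep -E 'pos|force|open'; python3 -c "
from h import *
to([.5533,.3192,.172],(-.028,1))
c=cam('top');P=cloud(c).reshape(-1,3)
m=(abs(P[:,0]-.551)<.05)&(abs(P[:,1]-.322)<.06)&(P[:,2]>.096)&(P[:,2]<.106); print(m.sum(),P[m].min(0),P[m].max(0))"; python3 tilt.py
```

```text
tool_pos: [0.554, 0.3213, 0.1796]
force: [-0.0, -0.7, -1.5]
opening: 0.0081
t 72.7 grasp [0.5539 0.3214 0.1876] R x [-0.026  1.    -0.002] y [ 0.007 -0.002 -1.   ] F [-0.  -0.7 -1.5] op 0.0081 q [ 0.45  0.26  1.43 -0.    1.44 -1.15]
turn deg [ 0.4  -0.11 -0.1 ]
TCP shift cm (present tool axes) [-0.21  1.56  0.08]  in final axes [-0.21  1.56  0.07]
51 [0.54334217 0.27753289 0.09757063] [0.57363508 0.28978098 0.10596765]
grasp [0.5535 0.321  0.1862] y [ 0.006 -0.002 -1.   ] F [ 0.70162039 -0.02767574 -1.71429547]
390
0.022 46 z [-0.0305  0.002   0.0277] x -0.0055
0.027 43 z [-0.0293  0.0014  0.028 ] x -0.0057
0.032 42 z [-0.0302 -0.0051  0.0274] x -0.0052
0.037 47 z [-0.0296  0.0014  0.0276] x -0.0051
0.042 44 z [-0.03   -0.001   0.0277] x -0.0051
0.047 39 z [-0.0278  0.002   0.0273] x -0.0058
0.052 39 z [-0.0277 -0.0022  0.0261] x -0.0049
0.057 49 z [-0.0297  0.0004  0.0272] x -0.0053
0.062 30 z [-0.0292  0.0009  0.0281] x -0.0053
0.067 11 z [-0.0246  0.005   0.0262] x -0.0036
```

Straight in the grip. Realign to y = 0.3192 and lower.

```bash
python3 -m creep '[[[1,-0.18,0,0,0.4,0,0],[1,0,0,0,0,0,0],[1,0,0.4,0,0,0,0],[1,0,0.4,0,0,0,0],[1,0,0.2,0,0,0,0],[1,0,0.2,0,0,0,0],[1,0,0.2,0,0,0,0],[1,0,0,0,0,0,0]]]' | grep -E 'pos|force|open'; python3 -c "
from h import *
to([.5533,.3192,.128],(-.028,1))"
```

```text
tool_pos: [0.5517, 0.318, 0.1591]
force: [0.6, -0.0, -1.7]
opening: 0.0078
t 73.6 grasp [0.5518 0.3181 0.1671] R x [-0.026  1.    -0.005] y [-0.007 -0.005 -1.   ] F [ 0.6 -0.  -1.7] op 0.0078 q [ 0.44  0.28  1.45 -0.    1.42 -1.15]
turn deg [-0.43 -0.12 -0.28]
TCP shift cm (present tool axes) [ 0.13  3.91 -0.19]  in final axes [ 0.11  3.91 -0.16]
```

```bash
python3 -m creep '[[[1,0.1,0,-0.15,-0.4,0,-0.3],[1,0,0.3,0,0,0,0],[1,0,0.3,0,0,0,0],[1,0,0.4,0,0,0,0],[1,0,0.4,0,0,0,0],[1,0,0.4,0,0,0,0],[1,0,0.4,0,0,0,0],[1,0,0.4,0,0,0,0]]]' | grep -E 'pos|force|open'; python3 -c "
from h import *
to([.5533,.3192,.128],(-.028,1))"
```

```text
tool_pos: [0.5538, 0.3195, 0.1318]
force: [0.0, -0.1, -2.0]
opening: 0.0079
t 74.4 grasp [0.5538 0.3195 0.1398] R x [-0.026  1.     0.001] y [ 0.001  0.001 -1.   ] F [ 0.  -0.1 -2. ] op 0.0079 q [ 0.44  0.29  1.48  0.    1.36 -1.15]
turn deg [ 0.09 -0.12  0.08]
TCP shift cm (present tool axes) [-0.03  1.18  0.05]  in final axes [-0.03  1.18  0.05]
```

```bash
python3 -m creep '[[[1,0,0.4,0,0,0,0],[1,0,0.3,0,0,0,0],[1,0,0.3,0,0,0,0],[1,0,0.2,0,0,0,0],[1,0,0.15,0,0,0,0],[1,0,0.1,0,0,0,0],[1,0,0.1,0,0,0,0],[1,0,0.1,0,0,0,0]]]' | grep -E 'pos|force|open'; python3 -m creep '[[[0.8,0,-0.05,0,0,0,0],[0.75,0,0,0,0,0,0],[0.75,0,0,0,0,0,0],[0.75,0,-1,0,0,0,0],[0.75,0,-2,0,0,0,0],[0.75,0,-3,0,0,0,0],[0.75,0,-3,0,0,0,0],[0.75,-3,0,3,0,0,0]]]' | grep -E 'pos|force|open'; python3 -m creep '[[[0.6,-4,0,4,0,0,0],[0.4,-4,0,4,0,0,0],[0.2,-4,0,4,0,0,0],[0,-3,0,3,0,0,0],[0,0,0,0,0,0,0],[0,0,0,0,0,0,0],[0,0,0,0,0,0,0],[0,0,0,0,0,0,0]]]' | grep -E 'pos|force|open'
python3 - <<'E'
from h import *
c=cam('top');W=cloud(c);P=W.reshape(-1,3);save(c,'f1.png',(170,150,430,330),3); save(cam('scene'),'f2.png',(140,100,430,350),2.7)
m=(abs(P[:,0]-.551)<.05)&(abs(P[:,1]-.322)<.06)&(P[:,2]>.098)&(P[:,2]<.104); print(m.sum(),P[m].min(0),P[m].max(0))
m=(abs(P[:,0]-.551)<.05)&(abs(P[:,1]-.322)<.06)&(P[:,2]>.135)&(P[:,2]<.15); print(m.sum(),cv2.minAreaRect((P[m,:2]*1000).astype(np.float32)),P[m,2].mean())
ex=np.array([.115,.9934]);ey=np.array([-ex[1],ex[0]])
Q=P[:,:2]-[.6436,-.035]; X=Q@ex; Y=Q@ey; z=P[:,2]
for i in range(5):
    m=(abs(X-(-.09+.045*i))<.02)&(abs(Y)<.04)&(z>.086)&(z<.1)
    print(i+1,m.sum(),(np.median(X[m]).round(4),np.median(Y[m]).round(4),z[m].mean().round(4)) if m.any() else 0)
E
```

```text
tool_pos: [0.554, 0.3197, 0.1169]
force: [-2.9, -2.0, 6.1]
opening: 0.0077
tool_pos: [0.5264, 0.2904, 0.2115]
force: [1.0, -0.6, 1.5]
opening: 0.0229
tool_pos: [0.3876, 0.1427, 0.2164]
force: [1.2, 0.2, 0.1]
opening: 0.0825
435 [0.52602947 0.27848756 0.09814309] [0.57717315 0.35826204 0.10395025]
68 ((555.1539916992188, 318.2202453613281), (36.207855224609375, 7.709753036499023), 2.9322609901428223) 0.14142671568899004
1 0 0
2 89 (np.float64(-0.045), np.float64(-0.0015), np.float64(0.0927))
3 111 (np.float64(0.0009), np.float64(-0.0001), np.float64(0.0929))
4 134 (np.float64(0.0456), np.float64(-0.0003), np.float64(0.0925))
5 162 (np.float64(0.0906), np.float64(-0.0003), np.float64(0.0931))
```

View pics/f2.png

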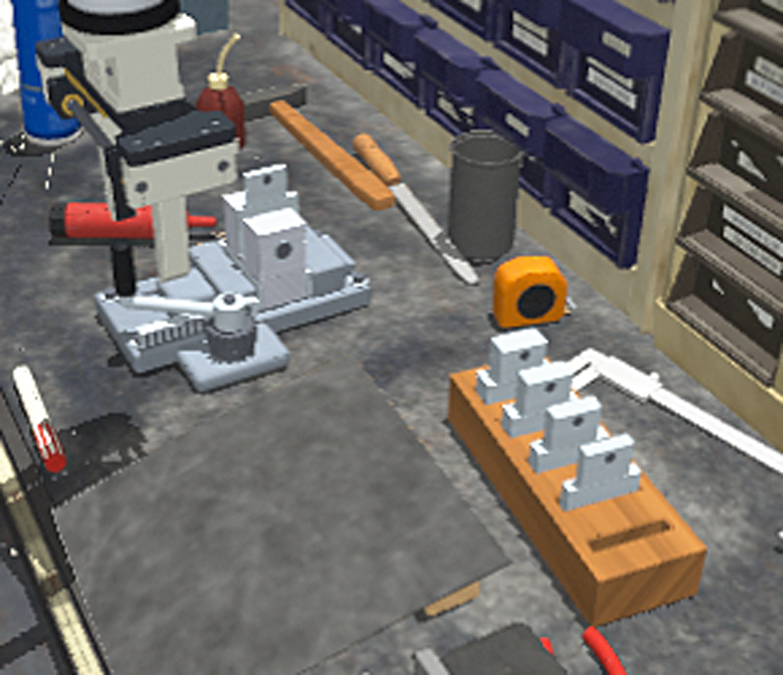

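```bash
python3 -c "
from plant import robot; print(robot.close_job())"
```

```text
the job is handed in; nothing more can be done
None
```

The job is done and handed in at about 78 s: the clevis is clamped with its slot up, and spacer_1 (8 mm) is fully down in the slot. The other four spacers are in their own rack slots. I tried only spacer_2 and spacer_1.

**Clevis:** I opened the vice, turned the block so the slot faces up and stood it back on the floor. It was knocked about 1 cm aside while the arm was away, so I re-centred it before clamping.

**Clamping:** My first clamping did not hold, probably because I pulled the lever back while letting go. The block slid at a few newtons, and spacer_2's trial and spacer_1's first insertion were made in that state. I clamped it again at about 30 N at the grip. After that the block no longer slid under about 8 N of side push. I then lifted spacer_1 out and put it in again.

**Which spacer fits:**
- **spacer_2 (11.5 mm):** it jammed in the mouth chamfer at about 15–18 N of push.
- **spacer_1 (8 mm):** it went in freely. Its side play was at most 2.0 mm with the block clamped, so the slot is at most about 10 mm wide, too narrow for spacer_2 or anything thicker.
- **spacers 3 to 5:** not tried, for that reason.

**Last checks:**
- spacer_1's top is at about 141 mm, against 142 mm expected when fully down. It is centred in the slot to about 2 mm.
- spacer_2 to spacer_5 have their tops at about 93 mm, as they should when seated in the rack. spacer_2 had tilted about 10° in the gripper during its trial and was straightened before it went back.
- The block stands about 4 mm to one side of where it started along the jaws. No other object on the bench looked disturbed in the last picture.

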